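# Make up a drive kit in the kitting tray

### The job

Make up the drive kit in the grey kitting tray from the parts on the raised work platform: set the flange, the larger steel gear and the brass pinion hub up and flat into the round wells made for them (largest well for the flange, middle one for the gear, smallest for the pinion), and lay the steel shaft level in the V cradle with its thin end in the narrow V. The smaller steel gear and the brass shaft belong to another job: leave them where they lie.

Things in the scene. Friction and masses are not known exactly. Their poses are not given: they have to be found in the camera images.
- flange: Turned flange of pale metal, flat on the raised work platform (plywood with a black rubber mat, top z = 0.080 m), hub up: disc 70 mm across, 13 mm thick, four dark bolt holes; round hub 36 mm across up to 31 mm height; 0.12 kg; origin: centre of its underside, z up. Take it by the hub. Belongs to the kit.
- steel_gear: The larger grey steel spur gear, flat on the platform (top z = 0.080), hub up: 56 mm over the teeth, toothed rim 14 mm thick, hub 28 mm across up to 21 mm height; 0.14 kg; origin: centre of its underside, z up. Take it across the teeth. Belongs to the kit.
- brass_pinion: Brass-coloured (pale yellow) pinion, flat on the platform (top z = 0.080), hub up: 40 mm over the teeth, toothed rim 10 mm thick, hub 20 mm across up to 17 mm height; 0.05 kg; origin: centre of its underside, z up. Take it across the teeth. Belongs to the kit.
- small_steel_gear: Look-alike that stays out: smaller grey steel spur gear, flat on the platform, 44 mm over the teeth, rim 10 mm thick, hub 22 mm across up to 17 mm height; origin: centre of its underside, z up. It belongs to another job: leave it where it lies.
- steel_shaft_mid (a point): Grey steel stepped shaft lying on the platform (top z = 0.080), 126 mm long, 0.13 kg. Point: its midpoint on the axis, 12 mm above the platform. x runs along the shaft: thin (16 mm) from -63 to -25 mm, thick (24 mm) from -25 to +63, so +x is the thick end; y, z may be rolled about x. Balances at x = +9 mm. Take it across the thick part near this point. Belongs to the kit.
- brass_shaft_mid (a point): Look-alike that stays out: the same point and axes on a brass-coloured (pale yellow) stepped shaft of the same shape and size. It belongs to another job: leave it where it lies.
- nest_large: Nest for the flange. Three black inserts (88 x 88 mm, 11 mm thick) are fixed in a row in the grey kitting tray on the platform, in changing order; each has a round well with red floor at its centre, 4 mm deep; this has the largest, 78 mm wide. Origin: centre of its underside, z = 0.083; well floor z = 0.090, insert top z = 0.094. x along the row, y away from the shaft cradle.
- nest_medium: Nest for the larger steel gear: black insert like the flange's, with the same origin, heights and axes, but the middle-sized red-floored well, 66 mm wide. Tray: 277 x 156 mm, rim 18 mm above the platform.
- nest_small: Nest for the brass pinion: black insert like the flange's, with the same origin, heights and axes, but the smallest red-floored well, 50 mm wide.
- shaft_cradle (a point): Shaft's home in the tray, beside the row of nests (80 mm between their lines): where its midpoint lies, on the axis, z = 0.107. x along the cradle. Two fixed red 45-degree V blocks, 8 mm thick, tops z = 0.109: narrow V at x = -44 mm (thin end), wide V at +38 mm (thick end); turned round the shaft lies crooked. Strip between them z = 0.087. Place along the tray varies.

How it is judged:
By the outcome, as a careful person would: the job done as asked, in the order asked, and still so for the second after the job is handed in, with the robot touching nothing.
It also fails if it takes over 109 s, if anything falls off the work surface, if the arm or the gripper's body presses on something with over 40 N, if the wrist force passes 120 N, or if a joint passes its speed limit or range.

### The arm

A 6-joint arm with a two-finger parallel gripper is mounted at the origin on a cart in front of the work surface, level with it; the furniture and walls round the work are solid. World frame = base frame: x ahead of the robot, y to its left, z up, the work surface at z = 0. Lengths are in m, angles in degrees, forces in N, time in s.
With the tool pointing down it reaches from about 0.225 to 0.725 m from the base axis. Payload 3.1 kg.
Tool frame: the origin (TCP) lies between the finger pads; the fingertips stand 25 mm ahead of it and the grasp point (between the pads) lies 6 mm ahead of it; z points along the fingers, x is the direction in which the jaws open and shut, and the axes are right-handed (so a half turn about z gives the same grasp; the last joint's range is limited). The gripper opens to 85 mm and grips with 20 to 120 N. Pads are 22 mm wide; open, the fingers measure 114 mm over their backs; the gripper's body (76 mm by 85 mm) begins 54 mm behind the grasp point. The pads swing forward as they close: fully open they stand 13 mm farther back than shut.
Start: joints at [60.057, 2.75, 5.684, 92.934, 0, 82.678], TCP at [0.202, 0.485, 0.256] pointing down, gripper open.
Joint ranges: [-166.93, 166.93], [-56.73, 111.36], [-69.38, 81.34], [-121.58, 131.49], [-85.45, 84.26], [-180, 180]. Speed limits (degrees/s): [159.86, 159.86, 180, 180, 180, 180].

### API

Orientations are given as a 3x3 rotation matrix whose columns are the frame's x, y, z axes.
In Python, from station import ctrl gives the robot as it stands.
- The arm moves only by the tool servo_tool, never from a script. Its argument "motion" is a list of rows, each a list of 2 entries, a list of its own where there are three numbers: the shift along the tool's x, y, z in units of 40 mm (1.0 is 40 mm), then the turn, a rotation vector about the tool's x, y, z in units of 5 degrees (1.0 is 5 degrees). A call has 1 to 10 rows; each row shifts and turns the pose as measured when the row begins, along the tool's axes as they then stand; what a row does not reach is not made up. A row lasts 1/10 s, in which the tool goes at most 50 mm and 8.59 degrees, less where a joint would pass 70% of its speed; a pose out of reach is approached as far as the arm can. A call is refused whole if a number of a shift passes 1 or a number of a turn 1, either way. A call with a gripper value outside its range is refused whole. "grip" is the finger opening in mm, from 0 to 85.4, set as the call begins (left out, the last holds). The fingers move at their own pace and stop on an object; "squeeze" is the grip in N (left out, the last holds). Time passes only in rows, so rows that do not move let the fingers close. It gives the time, the measured TCP pose, the force and the opening at its end, in the units of the state.
- ctrl.get_state(): the state, without advancing time (a new reading comes with each control period).
- ctrl.camera(name): name is "scene" or "top"; returns the picture (480x640x3 uint8, red, green, blue); there is no depth.
- ctrl.get_calibration(name): a dict with "intrinsics" (3x3 intrinsics, pixels), "k1" (the pictures are not rectified: a ray, as slopes to the right and down, at radius r is drawn at 1 + k1 r^2 times it, then the intrinsics apply), "camera_from_world" (4x4, takes a point from world to camera coordinates). Camera axes: x right, y down, z forward; pixel columns grow to the right and rows downward; lengths in m; the calibration is good to about 2 mm. A picture is of the moment at which its call begins. get_calibration takes no time and is no camera call.
- ctrl.sign_off(): hands the job in, once; it reports no verdict.
The state is a dict: "time": time; "qpos": joint angles; "qd": joint speeds; "joint_torque": joint torques, N m; "ee_pos": TCP position; "orientation": TCP orientation; "contact_force": force on the tool from outside, world axes, zero at the start; "moment": the same for the moment, N m; "finger_gap": finger opening in m.
Only numpy, scipy, OpenCV 4.12 (cv2) and the standard library are available. Lean on these libraries where they do the work, as an engineer would, in place of code of your own. Each camera call takes 0.05 s, during which the arm holds its last target.

## Working session

There is one attempt and no reset: what is moved stays moved. The work goes in short steps, Python scripts to look and compute and a tool call to move; the robot and the scene stay as the last step left them, time stands still between calls to the robot, and variables do not carry over. Pictures are saved under pics/ and viewed, and the job is handed in when it is done.

Besides the shell and the picture viewer there is one more tool, called after "Call:" as name([rows], argument=value, ...), one row to a line, values as JSON. servo_tool: Moves the arm, as the interface text tells. Its arguments: {"type":"object","properties":{"motion":{"type":"array","items":{"type":"array"}},"grip":{"type":"number"},"squeeze":{"type":"number"}},"required":["motion"]}

```bash
ls; mkdir -p pics; python3 - <<'E'
from station import ctrl
import cv2
for n in("scene","top"):
    cv2.imwrite(f"pics/{n}0.png",ctrl.camera(n)[:,:,::-1])
    c=ctrl.get_calibration(n);print(n,c)
print(ctrl.get_state())
E
```

```text
pics
scene {'intrinsics': array([[492.52951853,   0.        , 317.3471772 ],
       [  0.        , 492.52951853, 241.36741941],
       [  0.        ,   0.        ,   1.        ]]), 'k1': -0.00016010255770389784, 'camera_from_world': array([[ 0.87049373, -0.49216779,  0.00339662, -0.35936985],
       [-0.33247752, -0.59311118, -0.73326518,  0.42381655],
       [ 0.36290407,  0.63717344, -0.67993429,  0.59995193],
       [ 0.        ,  0.        ,  0.        ,  1.        ]])}
top {'intrinsics': array([[569.24339526,   0.        , 310.31106135],
       [  0.        , 569.24339526, 248.36816323],
       [  0.        ,   0.        ,   1.        ]]), 'k1': 0.012525096072599943, 'camera_from_world': array([[-2.90841201e-02, -9.99573997e-01, -2.43690572e-03,
         2.25801568e-01],
       [-9.97955906e-01,  2.91756550e-02, -5.68576443e-02,
         5.48664807e-01],
       [ 5.69045211e-02,  7.78269898e-04, -9.98379322e-01,
         9.67083752e-01],
       [ 0.00000000e+00,  0.00000000e+00,  0.00000000e+00,
         1.00000000e+00]])}
{'time': 0.1, 'qpos': array([ 6.00583224e+01,  2.79003721e+00,  5.59905961e+00,  9.29334847e+01,
       -1.39881882e-03,  8.26789945e+01]), 'qd': array([ 0.06936157, -0.19293845,  0.16478936, -0.04318036, -0.00702669,
        0.00544898]), 'joint_torque': array([ 1.23856677e-03, -3.39853549e+01,  3.20935178e+01,  1.58525101e-02,
       -1.83889283e-04, -7.69445478e-06]), 'ee_pos': array([0.2016808 , 0.48416621, 0.25520817]), 'orientation': array([[ 3.84627217e-01,  9.23071381e-01, -1.06306668e-03],
       [ 9.23069471e-01, -3.84628604e-01, -1.89453586e-03],
       [-2.15767768e-03, -2.52594341e-04, -9.99997640e-01]]), 'contact_force': array([ 0.11052687,  0.26212286, -0.76764468]), 'moment': array([ 0.01281365,  0.0525263 , -0.00724577]), 'finger_gap': 0.08538649117181339}
```

View pics/top0.png

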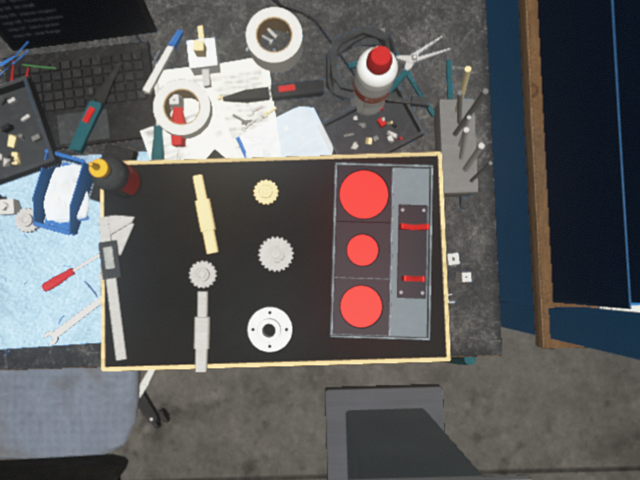

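View pics/scene0.png

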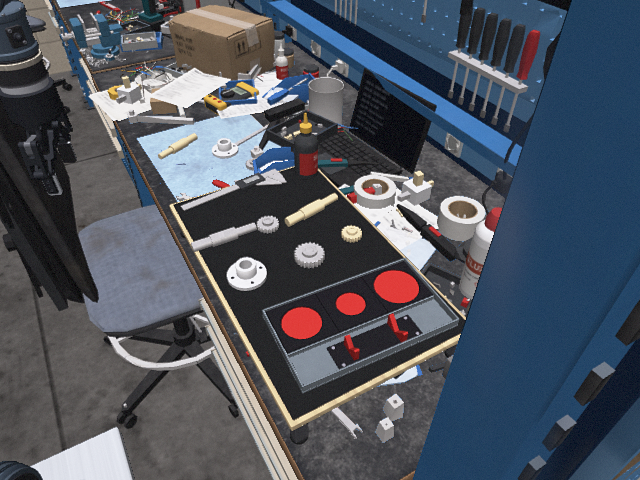

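The top view shows the large well at (363,194), the small at (362,250), the medium at (361,306) and the V blocks at (414,227) and (414,279). The parts are the flange (270,330), gear (276,254), pinion (265,192), steel shaft (202,332), small gear (203,275) and brass shaft (205,214). Next I'll zoom in and measure.

```bash
cat > h.py <<'E'
import numpy as np, cv2
from station import ctrl
def ray(n,u,v):
    c=ctrl.get_calibration(n);K=c["intrinsics"];T=c["camera_from_world"]
    p=np.array([(u-K[0,2])/K[0,0],(v-K[1,2])/K[1,1]]);s=p.copy()
    for _ in range(10): s=p/(1+c["k1"]*(s@s))
    R=T[:3,:3];o=-R.T@T[:3,3];d=R.T@np.array([*s,1.]);return o,d
def onz(n,u,v,z):
    o,d=ray(n,u,v);return o+d*(z-o[2])/d[2]
def proj(n,P):
    c=ctrl.get_calibration(n);T=c["camera_from_world"];q=T[:3,:3]@np.array(P)+T[:3,3];s=q[:2]/q[2]
    s=s*(1+c["k1"]*(s@s));K=c["intrinsics"];return K[0,0]*s[0]+K[0,2],K[1,1]*s[1]+K[1,2]
E
python3 - <<'E'
from h import *
im=cv2.imread("pics/top0.png")
cv2.imwrite("pics/z1.png",cv2.resize(im[150:380,100:340],None,fx=2.5*1,fy=2.5,interpolation=cv2.INTER_CUBIC))
cv2.imwrite("pics/z2.png",cv2.resize(im[150:350,320:450],None,fx=3,fy=3,interpolation=cv2.INTER_CUBIC))
b,g,r=[im[:,:,i].astype(int) for i in range(3)]
roi=np.zeros(r.shape,bool);roi[160:375,104:446]=1
red=((r>140)&(g<100)&roi).astype(np.uint8)
n,l,s,c=cv2.connectedComponentsWithStats(red)
for i in range(1,n):
    if s[i,4]<40:continue
    z=.09 if s[i,4]>500 else .109
    print("red",s[i],c[i].round(1),onz("top",*c[i],z).round(4), "diam mm",1000*np.sqrt(4*s[i,4]/np.pi)*np.linalg.norm(onz("top",c[i][0]+1,c[i][1],z)-onz("top",*c[i],z)))
br=((r>130)&(roi)&~((r>140)&(g<100))).astype(np.uint8);br[:,332:]=0
n,l,s,c=cv2.connectedComponentsWithStats(br)
for i in range(1,n):
    if s[i,4]<150:continue
    ct,_=cv2.findContours((l==i).astype(np.uint8),cv2.RETR_EXTERNAL,cv2.CHAIN_APPROX_NONE)
    (x,y),rr=cv2.minEnclosingCircle(ct[0])
    print("part",s[i],c[i].round(1),"circ",x,y,rr,onz("top",x,y,.092).round(4),"rect",cv2.minAreaRect(ct[0]))
E
```

```text
red [ 339  170   50   49 1882] [363.3 194. ] [0.6356 0.1221 0.09  ] diam mm 78.50134759876684
red [401 223  29   7 165] [414.9 226.3] [0.5794 0.045  0.109 ] diam mm 22.654152296401573
red [347 234  32  32 794] [362.2 249.7] [0.5462 0.127  0.09  ] diam mm 50.712521560824676
red [403 275  22   7 123] [413.7 278.3] [0.4984 0.0501 0.109 ] diam mm 19.458907201782147
red [ 340  285   42   43 1400] [360.7 306. ] [0.4569 0.1324 0.09  ] diam mm 66.95610574024181
part [123 160 167   5 482] [185.1 161.3] circ 206.0 160.5 83.00160217285156 [0.6969 0.373  0.092 ] rect ((206.0, 162.0), (4.0, 166.0), 90.0)
part [ 192  174   26   80 1051] [204.7 214.8] circ 205.66175842285156 213.30882263183594 40.048648834228516 [0.6117 0.3752 0.092 ] rect ((204.4038543701172, 213.51922607421875), (80.01538848876953, 15.493173599243164), 78.69007110595703)
part [253 179  26  26 496] [265.5 191.6] circ 265.367919921875 191.4811248779297 12.858871459960938 [0.644 0.279 0.092] rect ((265.300048828125, 191.4000244140625), (25.043960571289062, 24.59674835205078), 26.56505012512207)
part [104 215  30  40 794] [117.6 229.
[... 591 characters left out ...]
28  27 575] [202.3 273.9] circ 202.37843322753906 273.95098876953125 13.937660217285156 [0.515  0.3822 0.092 ] rect ((202.5, 274.0), (26.0, 27.0), 90.0)
part [106 278  21  83 893] [115.7 318.7] circ 114.23652648925781 318.9191589355469 41.252967834472656 [0.4481 0.5226 0.092 ] rect ((115.68208312988281, 318.72021484375), (82.47876739501953, 10.834399223327637), 82.69424438476562)
part [ 104  280  228   95 2373] [203.9 349.6] circ 216.20484924316406 325.5000305175781 121.07930755615234 [0.433  0.3619 0.092 ] rect ((217.5, 327.0), (227.0, 94.0), 0.0)
part [ 247  307   46   45 1477] [269.5 328.9] circ 269.5 329.0 22.74323081970215 [0.425  0.2778 0.092 ] rect ((269.5, 329.0), (44.0, 45.0), 90.0)
```

View pics/z1.png

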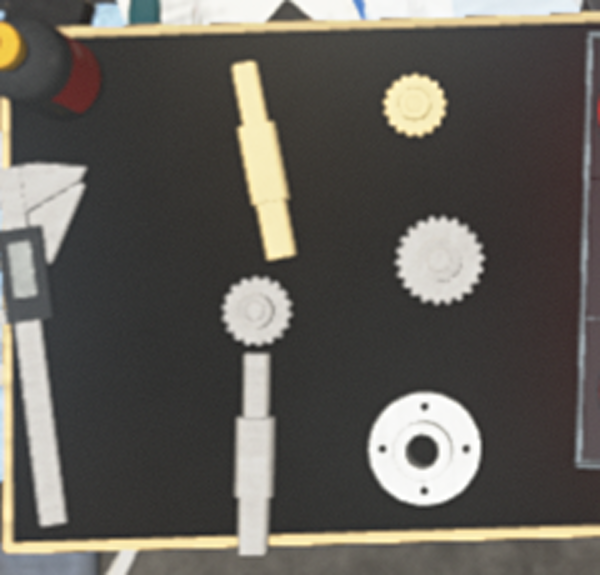

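View pics/z2.png

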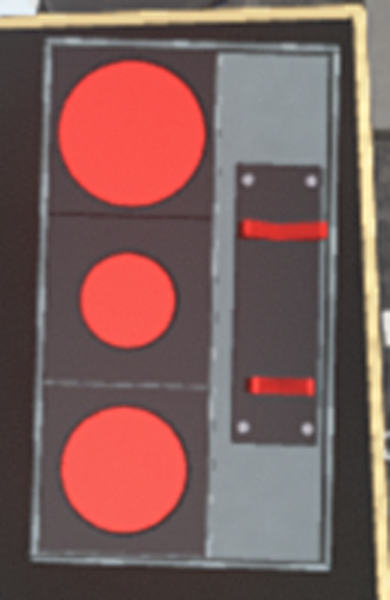

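The steel shaft seems to have three diameters, and the V widths decide which way round it goes. I'll zoom in on both.

```bash
python3 - <<'E'
from h import *
im=cv2.imread("pics/scene0.png")
a=cv2.resize(im[185:295,180:340],None,fx=5,fy=5,interpolation=cv2.INTER_CUBIC)
cv2.imwrite("pics/z3.png",a)
a=cv2.resize(im[300:370,320:430],None,fx=6,fy=6,interpolation=cv2.INTER_CUBIC)
cv2.imwrite("pics/z4.png",a)
t=cv2.imread("pics/top0.png")
for row in range(288,376,4):
    g=t[row,185:222].max(1).astype(int); idx=np.where(g>120)[0]; print(row,len(idx),idx.min()+185 if len(idx) else 0,idx.max()+185 if len(idx) else 0)
E
```

```text
288 0 0 0
292 11 197 207
296 11 197 207
300 11 197 207
304 11 197 207
308 11 197 207
312 11 197 207
316 11 197 207
320 16 194 209
324 16 194 209
328 16 194 209
332 16 194 209
336 15 194 208
340 15 194 208
344 15 194 208
348 15 194 208
352 13 195 207
356 12 195 206
360 12 195 206
364 37 185 221
368 37 185 221
372 11 195 205
```

View pics/z3.png

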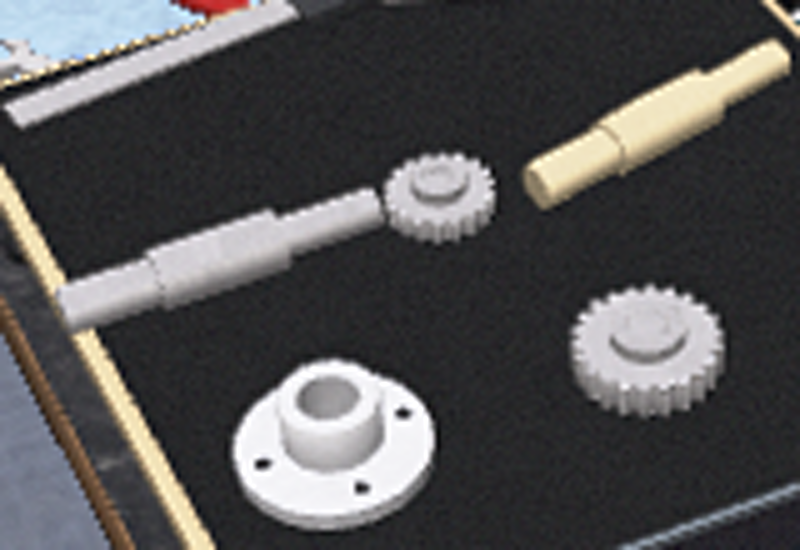

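View pics/z4.png

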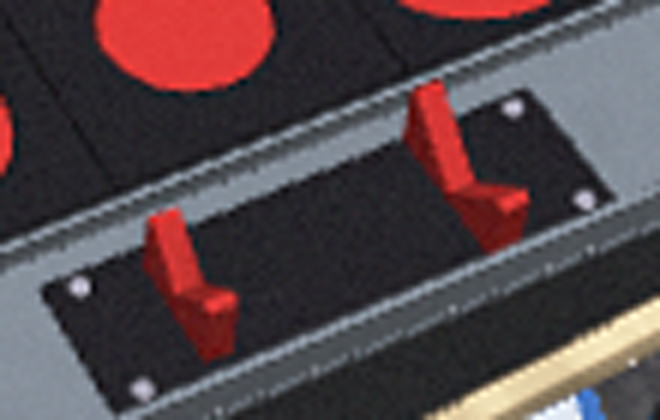

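```bash
python3 - <<'E'
from h import *
t=cv2.imread("pics/top0.png").astype(np.float32).max(2)
def prof(p,d,L=48):
    d=np.array(d)/np.linalg.norm(d);n=np.array([-d[1],d[0]]);out=[]
    for s in np.arange(-L,L+.1,2):
        q=[p+d*s+n*k for k in np.arange(-14,14.01,.25)]
        q=np.array(q,np.float32)
        v=cv2.remap(t,q[None,:,0],q[None,:,1],cv2.INTER_LINEAR)[0]
        on=v>115
        # subpix width & center
        ks=np.arange(-14,14.01,.25)
        out.append((s,round(on.sum()*.25,2),round(float(ks[on].mean()),2) if on.any() else 0,int(np.median(v[on])) if on.any() else 0))
    return out
print("brass");[print(*o) for o in prof(np.array([204.4,213.5]),(15.7,78.5))]
print("steel");[print(*o) for o in prof(np.array([201.8,331.5]),(-1.3,80))]
E
```

```text
brass
-48.0 0.0 0 0
-46.0 0.0 0 0
-44.0 0.0 0 0
-42.0 0.0 0 0
-40.0 8.0 -0.12 149
-38.0 11.25 -0.25 249
-36.0 11.0 -0.12 246
-34.0 11.25 -0.25 247
-32.0 11.25 -0.25 247
-30.0 11.0 -0.12 247
-28.0 11.5 -0.12 246
-26.0 11.0 -0.12 246
-24.0 11.25 -0.25 246
-22.0 11.25 -0.25 246
-20.0 11.0 -0.12 246
-18.0 11.5 -0.12 246
-16.0 11.5 -0.12 246
-14.0 15.5 -0.12 246
-12.0 15.75 0.0 247
-10.0 16.0 -0.12 247
-8.0 16.0 -0.12 247
-6.0 15.75 0.0 246
-4.0 16.25 0.0 246
-2.0 15.75 0.0 246
0.0 16.25 0.0 246
2.0 16.0 -0.12 246
4.0 15.75 0.0 246
6.0 16.25 0.0 246
8.0 15.75 0.0 246
10.0 16.0 0.12 245
12.0 16.25 0.0 245
14.0 15.75 0.0 245
16.0 16.0 0.12 241
18.0 13.5 0.12 243
20.0 12.75 0.0 245
22.0 12.75 0.0 246
24.0 13.0 0.12 245
26.0 12.75 0.0 246
28.0 13.0 0.12 245
30.0 12.75 0.0 246
32.0 12.75 0.0 246
34.0 13.0 0.12 246
36.0 12.75 0.0 246
38.0 12.75 0.25 247
40.0 11.0 0.12 151
42.0 0.0 0 0
44.0 0.0 0 0
46.0 4.0 12.12 165
48.0 8.0 10.12 214
steel
-48.0 20.0 0.12 217
-46.0 15.5 1.12 203
-44.0 4.5 1.38 133
-42.0 0.0 0 0
-40.0 10.25 0.25 175
-38.0 10.75 0.25 219
-36.0 10.75 0.25 219
-34.0 10.75 0.25 212
-32.0 10.75 0.25 214
-30.0 10.75 0.25 216
-28.0 10.75 0.25 215
-26.0 10.75 0.25 218
-24.0 10.75 0.25 217
-22.0 10.75 0.25 217
-20.0 10.75 0.25 216
-18.0 10.5 0.38 219
-16.0 10.75 0.25 216
-14.0 15.5 0.38 200
-12.0 15.5 0.38 218
-10.0 15.5 0.38 215
-8.0 15.5 0.38 218
-6.0 15.5 0.38 215
-4.0 15.5 0.38 216
-2.0 15.5 0.38 216
0.0 15.5 0.38 217
2.0 15.25 0.5 221
4.0 15.25 0.5 221
6.0 15.25 0.5 222
8.0 15.25 0.5 219
10.0 15.25 0.5 218
12.0 15.5 0.62 218
14.0 15.5 0.62 219
16.0 15.0 0.62 219
18.0 12.75 0.5 217
20.0 12.5 0.62 214
22.0 12.5 0.62 217
24.0 12.5 0.62 217
26.0 12.5 0.62 218
28.0 12.5 0.62 218
30.0 12.25 0.75 221
32.0 21.25 -3.5 210
34.0 28.25 0.0 236
36.0 28.25 0.0 219
38.0 19.5 4.38 188
40.0 12.0 1.12 170
42.0 0.0 0 0
44.0 0.0 0 0
46.0 0.0 0 0
48.0 0.0 0 0
```

```bash
cat >> h.py <<'E'
from scipy.spatial.transform import Rotation as Ro
def delta(x,y,z,psi):
    s=ctrl.get_state();R=s["orientation"];p=s["ee_pos"]
    a=np.radians(psi);X=np.array([np.cos(a),np.sin(a),0]);Z=np.array([0,0,-1.]);Rt=np.column_stack([X,np.cross(Z,X),Z])
    d=R.T@(np.array([x,y,z])-p);w=Ro.from_matrix(R.T@Rt).as_rotvec(degrees=True)
    print("t",round(s["time"],2),"pos",p.round(4),"psi",round(np.degrees(np.arctan2(R[1,0],R[0,0])),2),"q",s["qpos"].round(1),"F",s["contact_force"].round(1),"gap",round(s["finger_gap"]*1000,1))
    print("shift units",(d/.04).round(3),"turn units",(w/5).round(3))
E
python3 - <<'E'
from h import *
for n,u,v,z in [("flange",269.5,329,.093),("gear",275.4,253.75,.094),("pinion",265.4,191.5,.09),("shaftmid",202.2,331.4,.092),("shaft thin",202.5,291,.092),("shaft thick",201.2,372.5,.092)]:
    print(n,onz("top",u,v,z).round(4))
# cross-check in scene: project these
im=cv2.imread("pics/scene0.png")
for n,P in [("fl",(.425,.2776,.093)),("flhub",(.425,.2776,.111)),("gear",(.5438,.265,.094)),("pin",(.644,.279,.09)),("L",(.6356,.1221,.09)),("M",(.4569,.1324,.09)),("S",(.5462,.127,.09)),("w",(.5794,.045,.109)),("n",(.4984,.0501,.109))]:
    u,v=proj("scene",P);print(n,round(u,1),round(v,1))
b,g,r=[im[:,:,i].astype(int) for i in range(3)]
red=((r>140)&(g<100)).astype(np.uint8)
N,l,s,c=cv2.connectedComponentsWithStats(red)
for i in range(1,N):
    if s[i,4]>60: print(s[i],c[i].round(1))
delta(.425,.278,.2,45)
E
```

```text
flange [0.4251 0.2777 0.093 ]
gear [0.5436 0.2653 0.094 ]
pinion [0.6443 0.2791 0.09  ]
shaftmid [0.4244 0.3841 0.092 ]
shaft thin [0.488  0.3825 0.092 ]
shaft thick [0.3603 0.3868 0.092 ]
fl 246.0 269.6
flhub 245.0 262.4
gear 308.6 250.6
pin 350.6 230.1
L 395.3 284.4
M 300.8 320.9
S 349.8 302.1
w 396.7 321.6
n 350.8 340.4
[213 180  17   8  79] [220.2 183.3]
[491 207  11  19 124] [495.8 214.4]
[ 374  270   45   33 1148] [396.  286.3]
[336 293  30  22 513] [350.1 303.6]
[ 281  307   41   32 1013] [301.2 322.7]
[389 314  19  22 113] [395.7 324.7]
[345 335  14  18  93] [350.4 343.2]
t 0.1 pos [0.2017 0.4842 0.2552] psi 67.38 q [60.1  2.8  5.6 92.9 -0.  82.7] F [ 0.1  0.3 -0.8] gap 85.4
shift units [-2.607  7.136  1.384] turn units [2.000e-03 2.500e-02 4.476e+00]
```

Call:
servo_tool([
  [[-0.3,0.8,0.15],[0,0,0.5]],
  [[-0.3,0.8,0.15],[0,0,0.5]],
  [[-0.3,0.8,0.15],[0,0,0.5]],
  [[-0.3,0.8,0.15],[0,0,0.5]],
  [[-0.3,0.8,0.15],[0,0,0.5]],
  [[-0.3,0.8,0.15],[0,0,0.5]],
  [[-0.3,0.8,0.15],[0,0,0.5]],
  [[-0.3,0.8,0.15],[0,0,0.5]],
  [[-0.3,0.8,0.1],[0,0,0.5]],
], grip=60, squeeze=50)

```text
time: 1.0
ee_pos: [0.3862, 0.2324, 0.1958]
orientation: [[0.712, 0.702, -0.008], [0.702, -0.712, -0.005], [-0.009, -0.002, -1.0]]
contact_force: [0.9, 0.1, 0.5]
finger_gap: 0.06
```

```bash
python3 -c "
from h import *
delta(.4245,.277,.14,45)"
```

```text
t 1.0 pos [0.3862 0.2324 0.1958] psi 44.56 q [ 22.6  -8.1 -11.7  87.   -0.1  68. ] F [0.9 0.1 0.5] gap 60.0
shift units [ 1.478 -0.12   1.383] turn units [-0.021  0.102 -0.087]
```

Call:
servo_tool([
  [[0.5,0,0],[0,0,0]],
  [[0.5,0,0.2],[0,0,0]],
  [[0.4,0,0.5],[0,0,0]],
  [[0,0,0.4],[0,0,0]],
  [[0,0,0],[0,0,0]],
])

```text
time: 1.5
ee_pos: [0.4281, 0.2655, 0.1461]
orientation: [[0.721, 0.692, -0.013], [0.692, -0.721, -0.009], [-0.015, -0.002, -1.0]]
contact_force: [-0.6, -0.4, -0.4]
finger_gap: 0.0601
```

```bash
python3 -c "
from h import *
cv2.imwrite('pics/s1.png',ctrl.camera('scene')[:,:,::-1][150:390,160:480].repeat(2,0).repeat(2,1))
cv2.imwrite('pics/t1.png',ctrl.camera('top')[:,:,::-1][150:390,160:480].repeat(2,0).repeat(2,1))
delta(.4245,.277,.122,45)"
```

```text
t 1.6 pos [0.4291 0.266  0.1485] psi 43.83 q [24.3  0.6 -8.8 81.3 -0.2 70.4] F [-0.3  0.3  0.4] gap 60.2
shift units [ 0.116 -0.279  0.662] turn units [-0.011  0.134 -0.233]
```

View pics/s1.png

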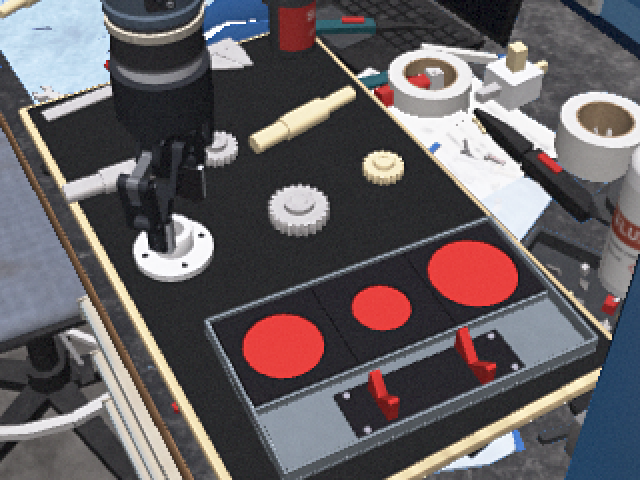

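View pics/t1.png

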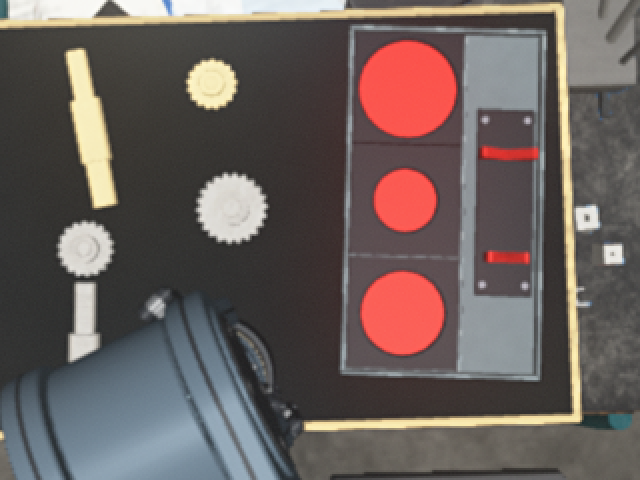

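Call:
servo_tool([
  [[0.1,-0.3,0],[0,0.15,-0.2]],
  [[0,0,0.2],[0,0,0]],
  [[0,0,0.2],[0,0,0]],
  [[0,0,0],[0,0,0]],
])

```text
time: 2.0
ee_pos: [0.424, 0.2794, 0.1348]
orientation: [[0.707, 0.707, 0.006], [0.707, -0.707, 0.005], [0.008, 0.001, -1.0]]
contact_force: [0.8, 0.6, 0.2]
finger_gap: 0.0602
```

```bash
python3 -c "
from h import *
delta(.4245,.277,.122,45)"
```

```text
t 2.0 pos [0.424  0.2794 0.1348] psi 44.97 q [ 25.7   0.2 -10.8  78.6   0.1  70.8] F [0.8 0.6 0.2] gap 60.2
shift units [-0.036  0.05   0.319] turn units [ 0.008 -0.092 -0.006]
```

Call:
servo_tool([
  [[0,0.05,0.15],[0,0,0]],
  [[0,0,0.1],[0,-0.05,0]],
  [[0,0,0.05],[0,0,0]],
  [[0,0,0],[0,0,0]],
])

```text
time: 2.4
ee_pos: [0.4256, 0.2776, 0.1217]
orientation: [[0.708, 0.707, 0.003], [0.707, -0.708, 0.002], [0.003, 0.001, -1.0]]
contact_force: [0.4, 0.7, -0.1]
finger_gap: 0.0598
```

```bash
python3 -c "
from h import *
delta(.4245,.277,.120,45)
cv2.imwrite('pics/s2.png',cv2.resize(ctrl.camera('scene')[:,:,::-1][210:310,190:310],None,fx=6,fy=6,interpolation=cv2.INTER_CUBIC))"
```

```text
t 2.4 pos [0.4256 0.2776 0.1217] psi 44.96 q [ 25.5   0.8 -11.7  77.4   0.   70.6] F [ 0.4  0.7 -0.1] gap 59.8
shift units [-0.03  -0.008  0.043] turn units [ 0.01  -0.037 -0.009]
```

View pics/s2.png

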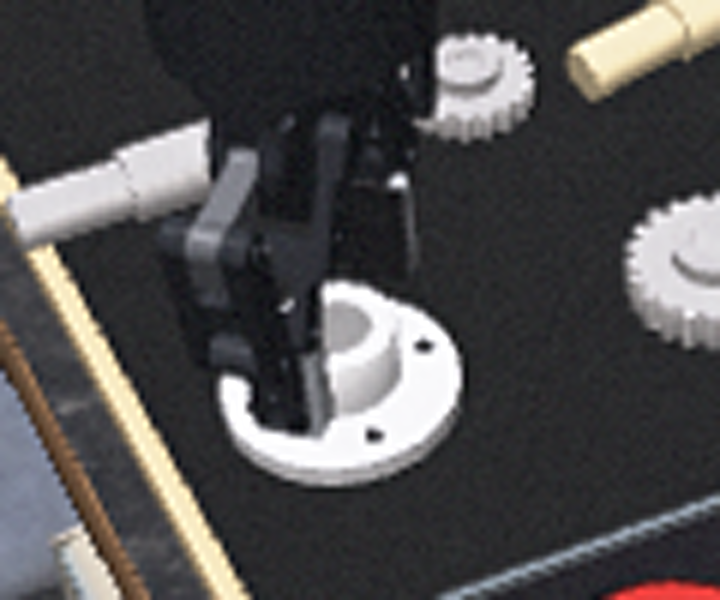

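Call:
servo_tool([
  [[0,0,0],[0,0,0]],
  [[0,0,0],[0,0,0]],
  [[0,0,0],[0,0,0]],
  [[0,0,0],[0,0,0]],
  [[0,0,0],[0,0,0]],
], grip=20, squeeze=50)

```text
time: 2.95
ee_pos: [0.426, 0.2777, 0.1225]
orientation: [[0.708, 0.706, 0.004], [0.706, -0.708, 0.002], [0.004, 0.001, -1.0]]
contact_force: [-0.3, 1.0, -0.4]
finger_gap: 0.0339
```

Call:
servo_tool([
  [[0,0,0],[0,0,0]],
  [[0,0,-0.3],[0,0,0]],
  [[0,0,-0.6],[0,0,0]],
  [[0,0,-0.6],[0,0,0]],
  [[0,0,0],[0,0,0]],
])

```text
time: 3.45
ee_pos: [0.4246, 0.277, 0.1844]
orientation: [[0.708, 0.706, 0.001], [0.706, -0.708, 0.0], [0.001, 0.0, -1.0]]
contact_force: [0.5, 0.4, -0.4]
finger_gap: 0.0333
```

```bash
python3 -c "
from h import *
delta(.6356,.1221,.19,45)
cv2.imwrite('pics/s3.png',cv2.resize(ctrl.camera('scene')[:,:,::-1][180:310,190:330],None,fx=5,fy=5,interpolation=cv2.INTER_CUBIC))"
```

```text
t 3.45 pos [0.4246 0.277  0.1844] psi 44.95 q [25.5 -0.2 -5.5 84.7  0.  70.6] F [ 0.5  0.4 -0.4] gap 33.3
shift units [ 0.997  6.469 -0.139] turn units [ 0.001 -0.008 -0.01 ]
```

View pics/s3.png

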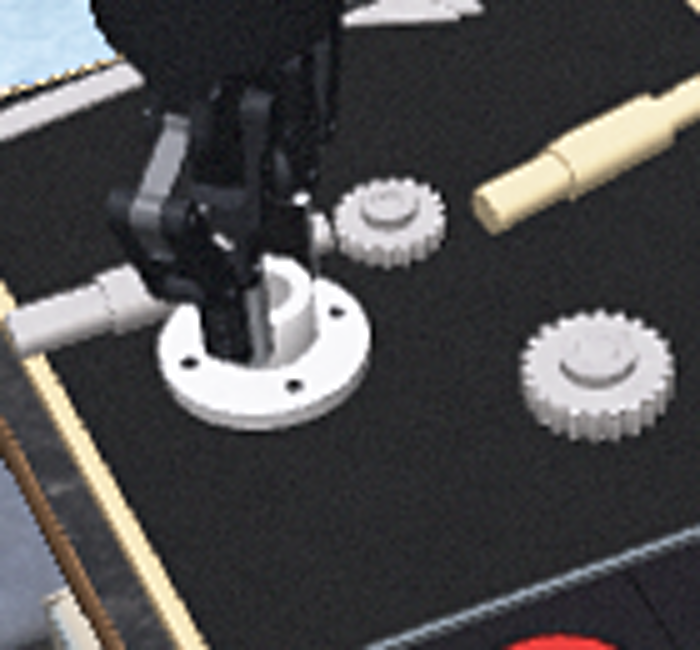

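Call:
servo_tool([
  [[0.1,0.6,-0.05],[0,0,0]],
  [[0.12,0.8,-0.05],[0,0,0]],
  [[0.12,0.8,-0.05],[0,0,0]],
  [[0.12,0.8,0],[0,0,0]],
  [[0.12,0.8,0],[0,0,0]],
  [[0.12,0.8,0],[0,0,0]],
  [[0.12,0.8,0],[0,0,0]],
  [[0.12,0.6,0],[0,0,0]],
  [[0.05,0.35,0],[0,0,0]],
  [[0,0,0],[0,0,0]],
])

```text
time: 4.5
ee_pos: [0.633, 0.1188, 0.1703]
orientation: [[0.705, 0.709, -0.023], [0.709, -0.705, -0.003], [-0.019, -0.014, -1.0]]
contact_force: [-0.0, 0.2, -1.0]
finger_gap: 0.0335
```

```bash
python3 -c "
from h import *
delta(.636,.122,.16,45)"
```

```text
t 4.5 pos [0.633  0.1188 0.1703] psi 45.14 q [ 4.7 22.  18.3 87.6 -0.1 49.6] F [-0.   0.2 -1. ] gap 33.5
shift units [0.116 0.    0.255] turn units [-0.16   0.214  0.027]
```

Call:
servo_tool([
  [[0.1,0,0],[-0.16,0.2,0]],
  [[0.03,0,0.2],[0,0,0]],
  [[0,0,0],[0,0,0]],
])

```text
time: 4.8
ee_pos: [0.634, 0.124, 0.1585]
orientation: [[0.705, 0.709, -0.005], [0.71, -0.705, 0.0], [-0.004, -0.004, -1.0]]
contact_force: [-0.4, 0.5, -1.3]
finger_gap: 0.0334
```

```bash
python3 -c "
from h import *
delta(.636,.122,.136,45)
cv2.imwrite('pics/s4.png',cv2.resize(ctrl.camera('scene')[:,:,::-1][200:340,320:480],None,fx=4,fy=4,interpolation=cv2.INTER_CUBIC))
cv2.imwrite('pics/t4.png',cv2.resize(ctrl.camera('top')[:,:,::-1][150:350,300:450],None,fx=3,fy=3,interpolation=cv2.INTER_CUBIC))"
```

```text
t 4.8 pos [0.634  0.124  0.1585] psi 45.2 q [ 5.1 21.3 16.  85.1  0.  49.9] F [-0.4  0.5 -1.3] gap 33.4
shift units [0.002 0.072 0.561] turn units [-0.043  0.042  0.039]
```

View pics/s4.png

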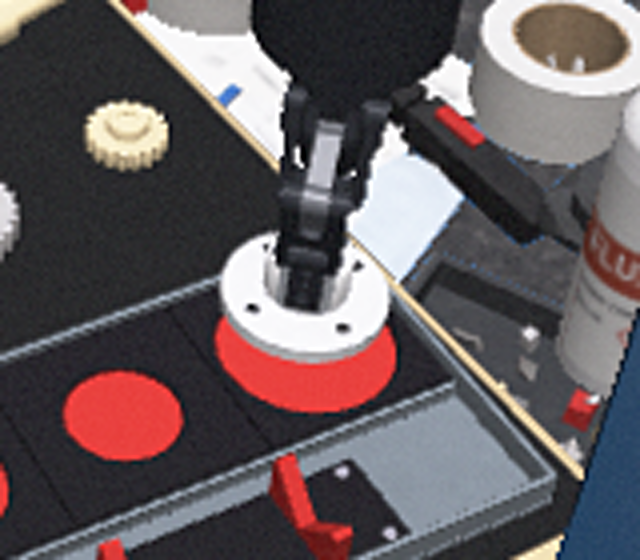

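View pics/t4.png

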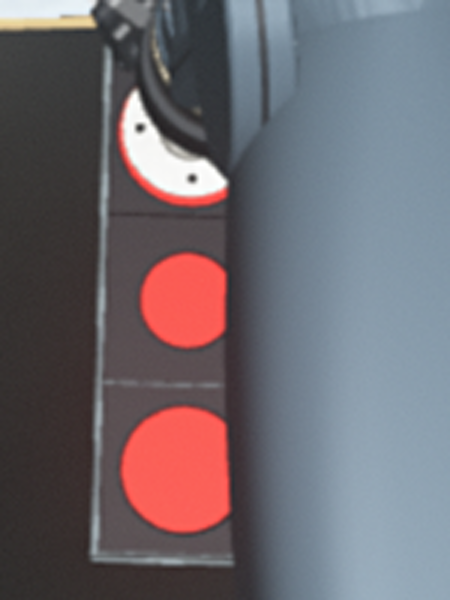

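Call:
servo_tool([
  [[0,0.05,0.2],[0,0,0]],
  [[0,0,0.2],[0,0,0]],
  [[0,0,0.1],[0,0,0]],
  [[0,0,0.05],[0,0,0]],
  [[0,0,0],[0,0,0]],
])

```text
time: 5.4
ee_pos: [0.6357, 0.1236, 0.1372]
orientation: [[0.703, 0.711, -0.002], [0.711, -0.703, 0.0], [-0.001, -0.001, -1.0]]
contact_force: [-0.2, 0.1, -1.0]
finger_gap: 0.0334
```

```bash
python3 -c "
from h import *
delta(.636,.122,.132,45)"
```

```text
t 5.4 pos [0.6357 0.1236 0.1372] psi 45.3 q [ 5.1 21.5 13.9 82.5  0.  49.8] F [-0.2  0.1 -1. ] gap 33.4
shift units [-0.024  0.034  0.129] turn units [-0.016  0.011  0.06 ]
```

Call:
servo_tool([
  [[-0.02,0.03,0.06],[0,0,0]],
  [[0,0,0.05],[0,0,0]],
  [[0,0,0.03],[0,0,0]],
  [[0,0,0],[0,0,0]],
])

```text
time: 5.8
ee_pos: [0.6366, 0.1221, 0.1328]
orientation: [[0.704, 0.711, 0.0], [0.711, -0.704, 0.001], [0.001, -0.0, -1.0]]
contact_force: [-0.0, -0.5, -2.6]
finger_gap: 0.0336
```

```bash
python3 -c "
from h import *
delta(.636,.122,.132,45)
cv2.imwrite('pics/s5.png',cv2.resize(ctrl.camera('scene')[:,:,::-1][200:340,320:480],None,fx=4,fy=4,interpolation=cv2.INTER_CUBIC))"
```

```text
t 5.8 pos [0.6366 0.1221 0.1328] psi 45.29 q [ 4.9 21.5 13.5 81.9  0.  49.6] F [-0.  -0.5 -2.6] gap 33.6
shift units [-0.011 -0.009  0.021] turn units [-0.005 -0.007  0.057]
```

View pics/s5.png

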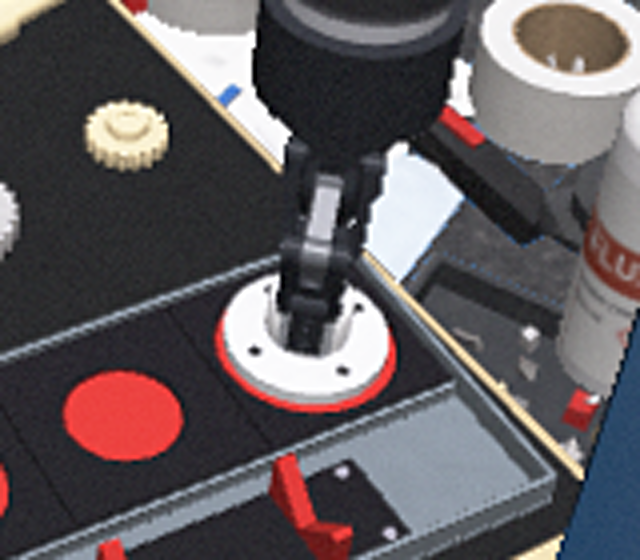

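Call:
servo_tool([
  [[-0.01,0,0.04],[0,0,0]],
  [[0,0,0.03],[0,0,0]],
  [[0,0,0],[0,0,0]],
])

```text
time: 6.15
ee_pos: [0.6368, 0.122, 0.1326]
orientation: [[0.703, 0.711, 0.003], [0.711, -0.703, 0.001], [0.003, 0.001, -1.0]]
contact_force: [0.2, -0.4, -1.5]
finger_gap: 0.0336
```

Call:
servo_tool([
  [[0,0,0],[0,0,0]],
  [[0,0,0],[0,0,0]],
  [[0,0,0],[0,0,0]],
  [[0,0,-0.2],[0,0,0]],
  [[0,0,-0.7],[0,0,0]],
  [[0,0,-0.8],[0,0,0]],
  [[0,0,0],[0,0,0]],
], grip=50)

```text
time: 6.85
ee_pos: [0.6362, 0.1216, 0.2007]
orientation: [[0.704, 0.711, -0.0], [0.711, -0.704, 0.0], [0.0, -0.0, -1.0]]
contact_force: [0.4, -0.2, 0.6]
finger_gap: 0.05
```

```bash
python3 -c "
from h import *
delta(.5436,.2645,.18,45)
cv2.imwrite('pics/s6.png',cv2.resize(ctrl.camera('scene')[:,:,::-1][200:340,320:480],None,fx=4,fy=4,interpolation=cv2.INTER_CUBIC))"
```

```text
t 6.85 pos [0.6362 0.1216 0.2007] psi 45.28 q [ 4.9 21.2 20.7 89.5  0.  49.6] F [ 0.4 -0.2  0.6] gap 50.0
shift units [ 0.91  -4.158  0.52 ] turn units [-0.004 -0.004  0.056]
```

View pics/s6.png

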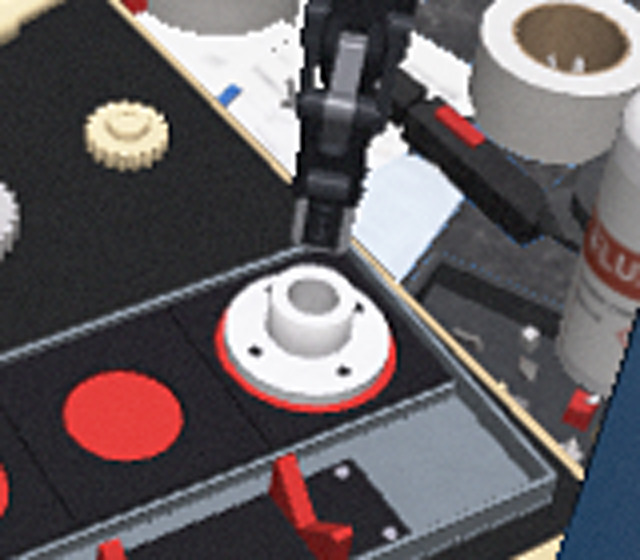

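The flange is in the largest well, level. The gear comes next.

Call:
servo_tool([
  [[0.15,-0.6,0.1],[0,0,0]],
  [[0.15,-0.8,0.1],[0,0,0]],
  [[0.15,-0.8,0.1],[0,0,0]],
  [[0.15,-0.8,0.1],[0,0,0]],
  [[0.15,-0.7,0.1],[0,0,0]],
  [[0.15,-0.4,0],[0,0,0.05]],
  [[0,0,0],[0,0,0]],
], grip=70)

```text
time: 7.6
ee_pos: [0.5393, 0.2651, 0.17]
orientation: [[0.709, 0.705, -0.011], [0.705, -0.709, -0.003], [-0.01, -0.006, -1.0]]
contact_force: [-0.4, 0.2, -0.3]
finger_gap: 0.0699
```

```bash
python3 -c "
from h import *
delta(.5433,.2647,.13,45)"
```

```text
t 7.6 pos [0.5393 0.2651 0.17  ] psi 44.82 q [19.8 14.6  9.1 85.2  0.1 64.9] F [-0.4  0.2 -0.3] gap 69.9
shift units [0.073 0.083 0.998] turn units [-0.069  0.113 -0.037]
```

Call:
servo_tool([
  [[0.07,0.08,0.3],[-0.05,0.1,0]],
  [[0,0,0.5],[0,0,0]],
  [[0,0,0.2],[0,0,0]],
  [[0,0,0.1],[0,0,0]],
  [[0,0,0],[0,0,0]],
])

```text
time: 8.1
ee_pos: [0.5437, 0.2621, 0.1219]
orientation: [[0.71, 0.704, -0.004], [0.704, -0.71, -0.003], [-0.005, -0.001, -1.0]]
contact_force: [1.3, -0.1, -0.2]
finger_gap: 0.0701
```

```bash
python3 -c "
from h import *
delta(.5433,.2647,.113,45)
cv2.imwrite('pics/s7.png',cv2.resize(ctrl.camera('scene')[:,:,::-1][190:310,240:380],None,fx=5,fy=5,interpolation=cv2.INTER_CUBIC))"
```

```text
t 8.1 pos [0.5437 0.2621 0.1219] psi 44.79 q [19.4 15.3  4.5 79.4 -0.1 64.6] F [ 1.3 -0.1 -0.2] gap 70.1
shift units [ 0.04  -0.052  0.223] turn units [-0.008  0.054 -0.042]
```

View pics/s7.png

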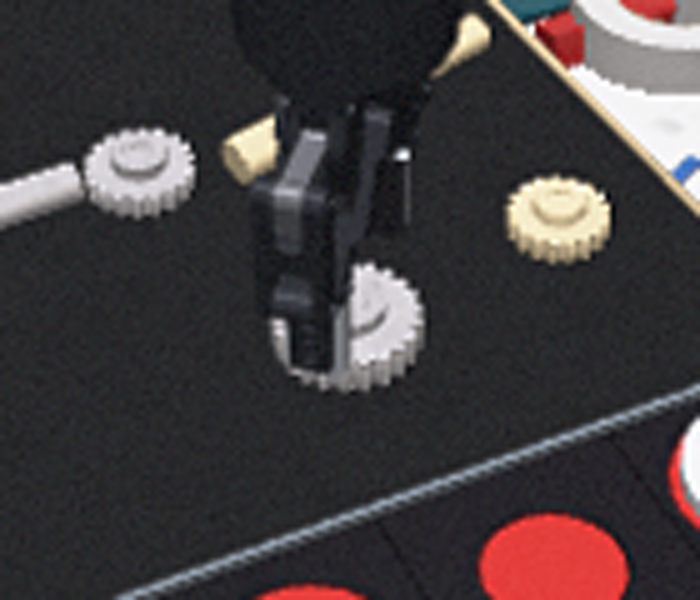

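```bash
python3 -c "
from h import *
for k in (.037,.042,.048):
  for z in (.085,.09,.095,.1,.105):
    print(k,z,np.round(proj('scene',(.5437-.707*k,.2621-.707*k,z)),1),np.round(proj('scene',(.5437+.707*k,.2621+.707*k,z)),1))"
```

```text
0.037 0.085 [303.5 269.1] [314.8 241.9]
0.037 0.09 [303.5 267.1] [314.8 240. ]
0.037 0.095 [303.4 265.1] [314.8 238. ]
0.037 0.1 [303.4 263.1] [314.8 236.1]
0.037 0.105 [303.4 261.2] [314.8 234.1]
0.042 0.085 [302.7 271. ] [315.5 240.2]
0.042 0.09 [302.7 269. ] [315.5 238.3]
0.042 0.095 [302.6 267.1] [315.5 236.3]
0.042 0.1 [302.6 265.1] [315.5 234.3]
0.042 0.105 [302.5 263.1] [315.5 232.4]
0.048 0.085 [301.8 273.4] [316.3 238.1]
0.048 0.09 [301.7 271.4] [316.3 236.2]
0.048 0.095 [301.6 269.4] [316.3 234.3]
0.048 0.1 [301.6 267.5] [316.3 232.3]
0.048 0.105 [301.5 265.5] [316.3 230.3]
```

Call:
servo_tool([
  [[0.04,-0.05,0.15],[0,0.05,0]],
  [[0,0,0.12],[0,0,0]],
  [[0,0,0.05],[0,0,0]],
  [[0,0,0],[0,0,0]],
], grip=64)

```text
time: 8.55
ee_pos: [0.5454, 0.265, 0.111]
orientation: [[0.71, 0.704, 0.004], [0.704, -0.71, 0.002], [0.004, 0.002, -1.0]]
contact_force: [0.1, -0.7, 0.4]
finger_gap: 0.0642
```

```bash
python3 -c "
from h import *
delta(.5433,.2647,.107,45)
cv2.imwrite('pics/s8.png',cv2.resize(ctrl.camera('scene')[:,:,::-1][220:300,270:350],None,fx=7,fy=7,interpolation=cv2.INTER_CUBIC))"
```

```text
t 8.55 pos [0.5454 0.265  0.111 ] psi 44.75 q [19.6 15.4  3.3 77.6  0.  64.8] F [ 0.1 -0.7  0.4] gap 64.2
shift units [-0.042 -0.031  0.1  ] turn units [ 0.019 -0.05  -0.051]
```

View pics/s8.png

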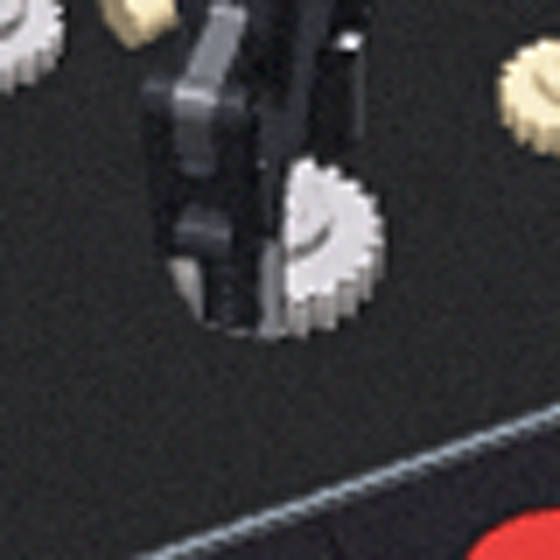

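Call:
servo_tool([
  [[-0.04,-0.03,0.1],[0,-0.04,-0.04]],
  [[0,0,0.06],[0,0,0]],
  [[0,0,0.03],[0,0,0]],
  [[0,0,0],[0,0,0]],
], grip=64)

```text
time: 9.0
ee_pos: [0.5436, 0.265, 0.1035]
orientation: [[0.707, 0.707, 0.003], [0.707, -0.707, -0.0], [0.002, 0.002, -1.0]]
contact_force: [0.4, -0.6, -0.0]
finger_gap: 0.0641
```

```bash
python3 -c "
from h import *
delta(.5433,.2647,.105,45)
cv2.imwrite('pics/s9.png',cv2.resize(ctrl.camera('scene')[:,:,::-1][220:300,270:350],None,fx=7,fy=7,interpolation=cv2.INTER_CUBIC))"
```

```text
t 9.0 pos [0.5436 0.265  0.1035] psi 44.98 q [19.7 15.5  2.6 76.9 -0.1 64.7] F [ 0.4 -0.6 -0. ] gap 64.1
shift units [-0.009 -0.    -0.037] turn units [ 0.025 -0.019 -0.004]
```

View pics/s9.png

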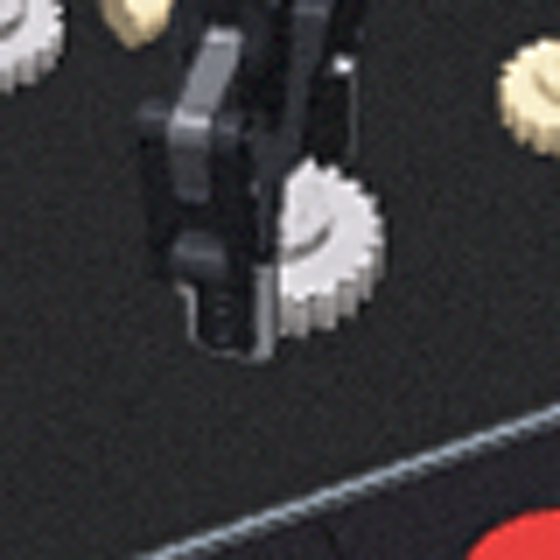

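Call:
servo_tool([
  [[0,0,-0.06],[0,0,0]],
  [[0,0,0],[0,0,0]],
  [[0,0,0],[0,0,0]],
  [[0,0,0],[0,0,0]],
  [[0,0,0],[0,0,0]],
], grip=45, squeeze=60)

```text
time: 9.55
ee_pos: [0.5432, 0.2648, 0.1056]
orientation: [[0.707, 0.707, 0.002], [0.707, -0.707, -0.001], [0.001, 0.002, -1.0]]
contact_force: [-0.5, 0.5, -0.3]
finger_gap: 0.0535
```

Call:
servo_tool([
  [[0,0,0],[0,0,0]],
  [[0,0,-0.1],[0,0,0]],
  [[0,0,-0.3],[0,0,0]],
  [[0,0,-0.6],[0,0,0]],
  [[0,0,-0.6],[0,0,0]],
  [[0,0,0],[0,0,0]],
])

```text
time: 10.15
ee_pos: [0.5422, 0.2645, 0.1724]
orientation: [[0.707, 0.707, -0.001], [0.707, -0.707, -0.002], [-0.002, 0.001, -1.0]]
contact_force: [0.3, 0.3, -1.3]
finger_gap: 0.0529
```

```bash
python3 -c "
from h import *
delta(.457,.1325,.17,45)
cv2.imwrite('pics/s10.png',cv2.resize(ctrl.camera('scene')[:,:,::-1][190:290,260:360],None,fx=6,fy=6,interpolation=cv2.INTER_CUBIC))"
```

```text
t 10.15 pos [0.5422 0.2645 0.1724] psi 44.98 q [19.7 14.4  9.1 84.8 -0.1 64.7] F [ 0.3  0.3 -1.3] gap 52.9
shift units [-3.839  0.829  0.068] turn units [ 0.006  0.02  -0.005]
```

View pics/s10.png

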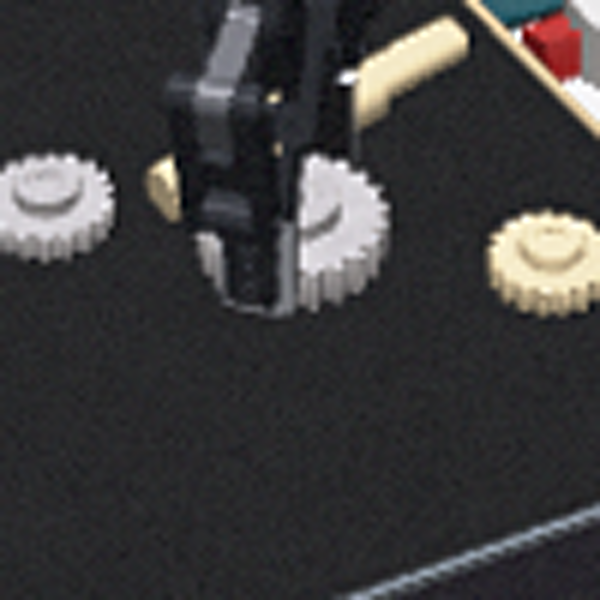

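Call:
servo_tool([
  [[-0.6,0.13,0],[0,0,0]],
  [[-0.8,0.17,0],[0,0,0]],
  [[-0.8,0.17,0],[0,0,0]],
  [[-0.8,0.17,0],[0,0,0]],
  [[-0.5,0.1,0],[0,0,0]],
  [[-0.25,0.05,0],[0,0,0]],
  [[0,0,0],[0,0,0]],
])

```text
time: 10.9
ee_pos: [0.4516, 0.1318, 0.1623]
orientation: [[0.706, 0.708, -0.013], [0.708, -0.706, -0.004], [-0.012, -0.006, -1.0]]
contact_force: [0.7, 0.5, -1.6]
finger_gap: 0.0536
```

```bash
python3 -c "
from h import *
delta(.457,.1325,.13,45)"
```

```text
t 10.9 pos [0.4516 0.1318 0.1623] psi 45.08 q [  8.2  -4.6 -12.3  83.1  -0.1  53.1] F [ 0.7  0.5 -1.6] gap 53.6
shift units [0.118 0.087 0.807] turn units [-0.071  0.139  0.015]
```

Call:
servo_tool([
  [[0.1,0.08,0.2],[-0.05,0.12,0]],
  [[0,0,0.3],[0,0,0]],
  [[0,0,0.2],[0,0,0]],
  [[0,0,0],[0,0,0]],
])

```text
time: 11.3
ee_pos: [0.4581, 0.1344, 0.1303]
orientation: [[0.705, 0.709, -0.002], [0.709, -0.705, 0.002], [-0.0, -0.003, -1.0]]
contact_force: [-0.1, 0.5, -1.1]
finger_gap: 0.0536
```

```bash
python3 -c "
from h import *
delta(.457,.1325,.116,45)
cv2.imwrite('pics/s11.png',cv2.resize(ctrl.camera('scene')[:,:,::-1][250:370,240:380],None,fx=5,fy=5,interpolation=cv2.INTER_CUBIC))"
```

```text
t 11.3 pos [0.4581 0.1344 0.1303] psi 45.19 q [  8.2  -3.7 -15.1  78.7   0.1  53. ] F [-0.1  0.5 -1.1] gap 53.6
shift units [-0.053  0.016  0.357] turn units [-0.032  0.002  0.039]
```

View pics/s11.png

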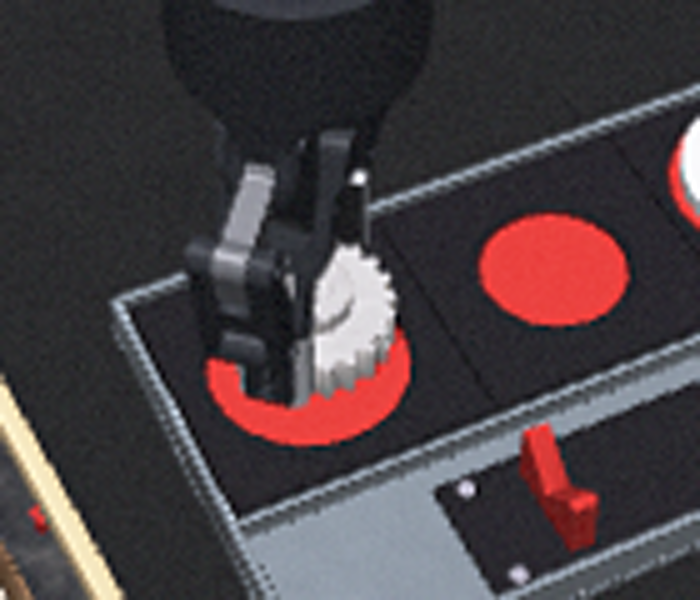

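Call:
servo_tool([
  [[-0.05,0.02,0.15],[-0.03,0,0]],
  [[0,0,0.1],[0,0,0]],
  [[0,0,0.05],[0,0,0]],
  [[0,0,0.03],[0,0,0]],
  [[0,0,0],[0,0,0]],
])

```text
time: 11.85
ee_pos: [0.4579, 0.133, 0.1167]
orientation: [[0.704, 0.71, 0.001], [0.71, -0.704, 0.0], [0.001, 0.001, -1.0]]
contact_force: [0.3, -0.7, -2.2]
finger_gap: 0.0532
```

```bash
python3 -c "
from h import *
delta(.457,.1325,.1156,45)"
```

```text
t 11.85 pos [0.4579 0.133  0.1167] psi 45.26 q [  8.1  -3.6 -16.6  77.    0.   52.9] F [ 0.3 -0.7 -2.2] gap 53.2
shift units [-0.024 -0.007  0.028] turn units [ 0.006 -0.009  0.051]
```

Lower the last millimetre, then release.

Call:
servo_tool([
  [[-0.02,0,0.03],[0,0,0]],
  [[0,0,0.02],[0,0,0]],
  [[0,0,0],[0,0,0]],
])

```text
time: 12.15
ee_pos: [0.4577, 0.1323, 0.1157]
orientation: [[0.704, 0.71, 0.002], [0.71, -0.704, 0.0], [0.002, 0.001, -1.0]]
contact_force: [-0.4, 0.0, -1.9]
finger_gap: 0.0532
```

Call:
servo_tool([
  [[0,0,0],[0,0,0]],
  [[0,0,0],[0,0,0]],
  [[0,0,0],[0,0,0]],
  [[0,0,-0.1],[0,0,0]],
  [[0,0,-0.6],[0,0,0]],
  [[0,0,-0.8],[0,0,0]],
  [[0,0,0],[0,0,0]],
], grip=62)

```text
time: 12.85
ee_pos: [0.4581, 0.1324, 0.179]
orientation: [[0.704, 0.71, 0.004], [0.71, -0.704, 0.001], [0.003, 0.003, -1.0]]
contact_force: [0.9, 1.0, 0.3]
finger_gap: 0.0621
```

```bash
python3 -c "
from h import *
delta(.6443,.2788,.16,45)
cv2.imwrite('pics/s12.png',cv2.resize(ctrl.camera('scene')[:,:,::-1][240:370,250:430],None,fx=4,fy=4,interpolation=cv2.INTER_CUBIC))"
```

```text
t 12.85 pos [0.4581 0.1324 0.179 ] psi 45.24 q [  8.   -4.9 -10.7  84.    0.   52.8] F [0.9 1.  0.3] gap 62.1
shift units [5.876 0.727 0.497] turn units [ 0.029 -0.04   0.048]
```

View pics/s12.png

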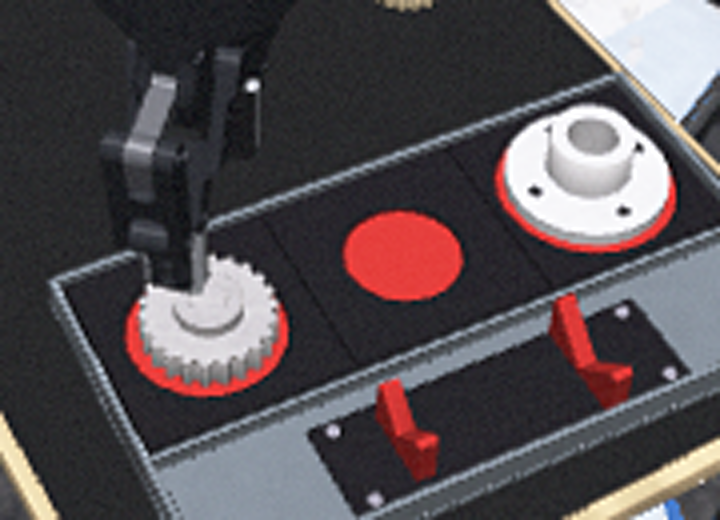

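The gear sits flat in the middle well. The pinion is next.

Call:
servo_tool([
  [[0.5,0.1,0],[0,0,0]],
  [[0.8,0.1,0],[0,0,0]],
  [[0.8,0.1,0.1],[0,0,0]],
  [[0.8,0.1,0.1],[0,0,0]],
  [[0.8,0.1,0.1],[0,0,0]],
  [[0.8,0.1,0.1],[0,0,0]],
  [[0.7,0.1,0],[0,0,0]],
  [[0.3,0,0],[0,0,0.05]],
  [[0.2,0,0],[0,0,0]],
  [[0,0,0],[0,0,0]],
], grip=52)

```text
time: 13.9
ee_pos: [0.6397, 0.2784, 0.1459]
orientation: [[0.708, 0.706, -0.014], [0.706, -0.708, -0.005], [-0.014, -0.006, -1.0]]
contact_force: [0.2, 0.6, 0.4]
finger_gap: 0.0521
```

```bash
python3 -c "
from h import *
delta(.6443,.2788,.12,45)"
```

```text
t 13.9 pos [0.6397 0.2784 0.1459] psi 44.91 q [18.  30.4 26.7 87.2 -0.  63.1] F [0.2 0.6 0.4] gap 52.1
shift units [0.096 0.078 0.645] turn units [-0.074  0.156 -0.019]
```

Call:
servo_tool([
  [[0.1,0.08,0.2],[-0.07,0.15,0]],
  [[0,0,0.3],[0,0,0]],
  [[0,0,0.15],[0,0,0]],
  [[0,0,0],[0,0,0]],
])

```text
time: 14.3
ee_pos: [0.6421, 0.2776, 0.1149]
orientation: [[0.708, 0.706, -0.007], [0.706, -0.708, -0.003], [-0.007, -0.003, -1.0]]
contact_force: [0.1, 0.5, 0.2]
finger_gap: 0.0519
```

```bash
python3 -c "
from h import *
delta(.6443,.2788,.107,45)
cv2.imwrite('pics/s13.png',cv2.resize(ctrl.camera('scene')[:,:,::-1][180:280,300:400],None,fx=6,fy=6,interpolation=cv2.INTER_CUBIC))"
```

```text
t 14.3 pos [0.6421 0.2776 0.1149] psi 44.89 q [17.9 30.4 23.3 83.3 -0.  63. ] F [0.1 0.5 0.2] gap 51.9
shift units [0.061 0.018 0.197] turn units [-0.036  0.077 -0.021]
```

View pics/s13.png

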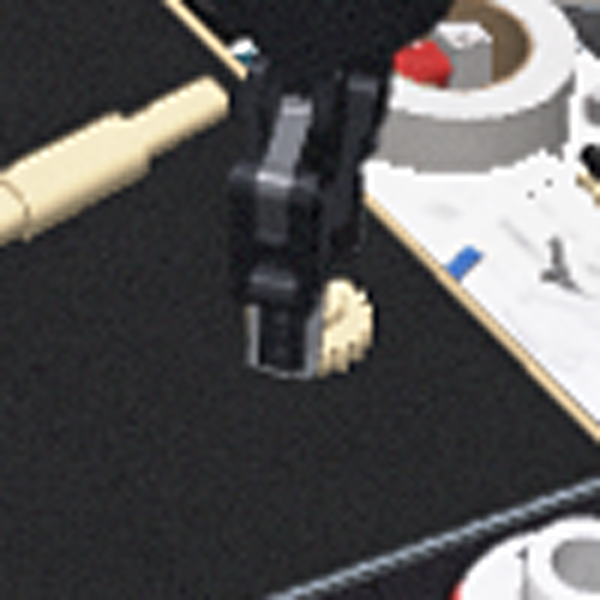

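Call:
servo_tool([
  [[0.06,0.02,0.1],[-0.03,0.07,0]],
  [[0,0,0.07],[0,0,0]],
  [[0,0,0],[0,0,0]],
], grip=48)

```text
time: 14.65
ee_pos: [0.6448, 0.2786, 0.1091]
orientation: [[0.709, 0.706, 0.001], [0.706, -0.709, 0.001], [0.001, 0.001, -1.0]]
contact_force: [0.0, -0.6, 0.1]
finger_gap: 0.0485
```

```bash
python3 -c "
from h import *
delta(.6443,.2788,.107,45)
s=ctrl.get_state();p=s['ee_pos'];x=s['orientation'][:,0]
for k in (-1,1):
  q=p+k*x*.024; 
  for z in (.08,.085,.09,.095): print(k,z,np.round(proj('scene',(q[0],q[1],z)),1))
cv2.imwrite('pics/s14.png',cv2.resize(ctrl.camera('scene')[:,:,::-1][200:260,320:380],None,fx=10,fy=10,interpolation=cv2.INTER_CUBIC))"
```

```text
t 14.65 pos [0.6448 0.2786 0.1091] psi 44.88 q [17.9 30.4 22.6 82.1  0.  63. ] F [ 0.  -0.6  0.1] gap 48.5
shift units [-0.005 -0.011  0.053] turn units [ 0.006 -0.015 -0.025]
-1 0.08 [348. 242.]
-1 0.085 [348.1 240.1]
-1 0.09 [348.3 238.2]
-1 0.095 [348.4 236.2]
1 0.08 [353.5 226.1]
1 0.085 [353.6 224.2]
1 0.09 [353.8 222.3]
1 0.095 [353.9 220.3]
```

View pics/s14.png

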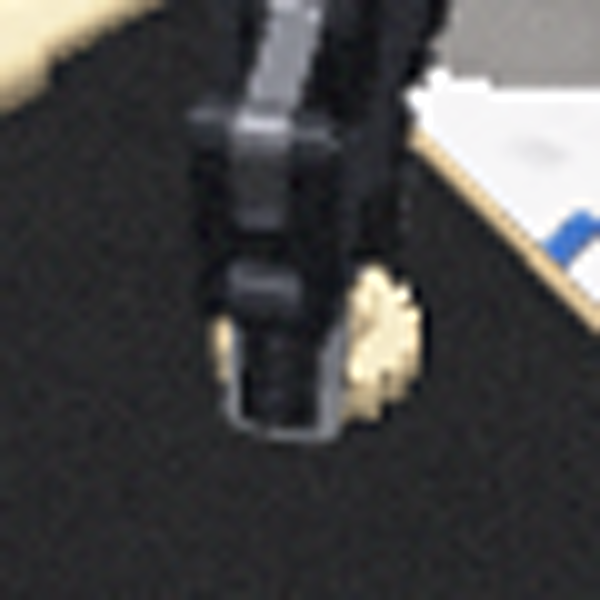

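Call:
servo_tool([
  [[0,0,0.02],[0,0,0]],
  [[0,0,0],[0,0,0]],
  [[0,0,0],[0,0,0]],
  [[0,0,0],[0,0,0]],
  [[0,0,0],[0,0,0]],
], grip=30, squeeze=40)

```text
time: 15.2
ee_pos: [0.6455, 0.2789, 0.1101]
orientation: [[0.709, 0.706, 0.004], [0.706, -0.709, 0.001], [0.004, 0.002, -1.0]]
contact_force: [-0.2, 0.4, -0.3]
finger_gap: 0.0372
```

Call:
servo_tool([
  [[0,0,0],[0,0,0]],
  [[0,0,-0.1],[0,0,0]],
  [[0,0,-0.3],[0,0,0]],
  [[0,0,-0.6],[0,0,0]],
  [[0,0,-0.4],[0,0,0]],
  [[0,0,0],[0,0,0]],
])

```text
time: 15.8
ee_pos: [0.6447, 0.2787, 0.1691]
orientation: [[0.709, 0.706, 0.002], [0.706, -0.709, 0.001], [0.002, 0.001, -1.0]]
contact_force: [0.4, 0.2, -0.5]
finger_gap: 0.0367
```

```bash
python3 -c "
from h import *
delta(.5466,.1273,.16,45)
cv2.imwrite('pics/s15.png',cv2.resize(ctrl.camera('scene')[:,:,::-1][160:260,300:400],None,fx=6,fy=6,interpolation=cv2.INTER_CUBIC))"
```

```text
t 15.8 pos [0.6447 0.2787 0.1691] psi 44.88 q [17.9 30.  28.8 88.7  0.  63. ] F [ 0.4  0.2 -0.5] gap 36.7
shift units [-4.409  0.951  0.22 ] turn units [ 0.01  -0.024 -0.023]
```

View pics/s15.png

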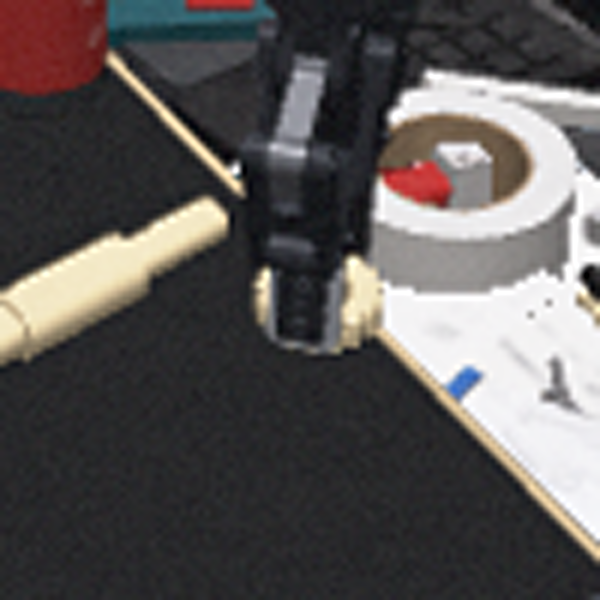

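Call:
servo_tool([
  [[-0.6,0.13,0],[0,0,0]],
  [[-0.8,0.17,0],[0,0,0]],
  [[-0.8,0.17,0],[0,0,0]],
  [[-0.8,0.17,0],[0,0,0]],
  [[-0.7,0.17,0],[0,0,0]],
  [[-0.4,0.05,0],[0,0,0]],
  [[-0.1,0,0],[0,0,0]],
  [[0,0,0],[0,0,0]],
])

```text
time: 16.65
ee_pos: [0.5437, 0.1312, 0.1604]
orientation: [[0.708, 0.707, -0.006], [0.707, -0.708, -0.0], [-0.005, -0.004, -1.0]]
contact_force: [0.0, 0.4, -0.5]
finger_gap: 0.0375
```

```bash
python3 -c "
from h import *
delta(.5466,.1273,.135,45)"
```

```text
t 16.65 pos [0.5437 0.1312 0.1604] psi 44.97 q [ 6.7  8.2  0.6 82.8  0.  51.7] F [ 0.   0.4 -0.5] gap 37.5
shift units [-0.015  0.123  0.636] turn units [-0.046  0.052 -0.007]
```

Call:
servo_tool([
  [[0,0.12,0.2],[-0.04,0.05,0]],
  [[0,0,0.3],[0,0,0]],
  [[0,0,0.1],[0,0,0]],
  [[0,0,0],[0,0,0]],
])

```text
time: 17.05
ee_pos: [0.5484, 0.1298, 0.1328]
orientation: [[0.706, 0.709, -0.001], [0.709, -0.706, 0.001], [0.0, -0.001, -1.0]]
contact_force: [0.4, -0.3, -0.7]
finger_gap: 0.0372
```

```bash
python3 -c "
from h import *
delta(.5466,.1273,.12,45)
cv2.imwrite('pics/s16.png',cv2.resize(ctrl.camera('scene')[:,:,::-1][230:350,290:430],None,fx=5,fy=5,interpolation=cv2.INTER_CUBIC))"
```

```text
t 17.05 pos [0.5484 0.1298 0.1328] psi 45.11 q [ 6.5  8.9 -1.7 79.4  0.1 51.3] F [ 0.4 -0.3 -0.7] gap 37.2
shift units [-0.077  0.012  0.32 ] turn units [-0.014 -0.004  0.023]
```

View pics/s16.png

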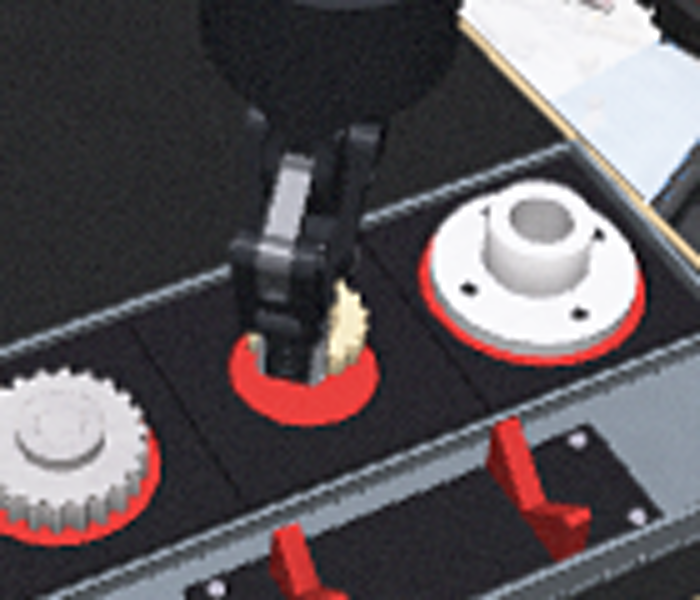

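Call:
servo_tool([
  [[-0.08,0.01,0.12],[0,0,0]],
  [[0,0,0.1],[0,0,0]],
  [[0,0,0.05],[0,0,0]],
  [[0,0,0.03],[0,0,0]],
  [[0,0,0],[0,0,0]],
])

```text
time: 17.6
ee_pos: [0.5466, 0.1276, 0.1201]
orientation: [[0.705, 0.709, -0.0], [0.709, -0.705, 0.001], [0.001, -0.001, -1.0]]
contact_force: [0.8, 0.4, -0.0]
finger_gap: 0.0371
```

```bash
python3 -c "
from h import *
delta(.5466,.1273,.12,45)"
```

```text
t 17.6 pos [0.5466 0.1276 0.1201] psi 45.16 q [ 6.3  8.9 -3.2 77.9  0.1 51.1] F [ 0.8  0.4 -0. ] gap 37.1
shift units [-0.006  0.005  0.002] turn units [-0.013 -0.008  0.032]
```

Call:
servo_tool([
  [[0,0,0.02],[0,0,0]],
  [[0,0,0.02],[0,0,0]],
  [[0,0,0],[0,0,0]],
])

```text
time: 17.9
ee_pos: [0.547, 0.1276, 0.12]
orientation: [[0.705, 0.709, 0.001], [0.709, -0.705, 0.002], [0.002, -0.0, -1.0]]
contact_force: [0.5, 0.2, -0.8]
finger_gap: 0.0375
```

Call:
servo_tool([
  [[0,0,0],[0,0,0]],
  [[0,0,0],[0,0,0]],
  [[0,0,0],[0,0,0]],
  [[0,0,-0.1],[0,0,0]],
  [[0,0,-0.6],[0,0,0]],
  [[0,0,-0.8],[0,0,0]],
  [[0,0,-0.4],[0,0,0]],
], grip=46)

```text
time: 18.6
ee_pos: [0.5447, 0.1273, 0.1944]
orientation: [[0.705, 0.709, -0.006], [0.709, -0.705, 0.001], [-0.004, -0.005, -1.0]]
contact_force: [0.1, -0.8, 0.2]
finger_gap: 0.0459
```

```bash
python3 -c "
from h import *
delta(.4164,.3842,.2,-91.5)
cv2.imwrite('pics/s17.png',cv2.resize(ctrl.camera('scene')[:,:,::-1][240:370,250:430],None,fx=4,fy=4,interpolation=cv2.INTER_CUBIC))
a=onz('top',202.5,291,.092);b=onz('top',201.2,372.5,.092);print(np.degrees(np.arctan2(*(a-b)[[1,0]])))
# spread of points:
"
```

```text
t 18.6 pos [0.5447 0.1273 0.1944] psi 45.15 q [ 6.2  7.9  4.2 86.6  0.1 51.1] F [ 0.1 -0.8  0.2] gap 45.9
shift units [ 2.291 -6.805 -0.115] turn units [2.6000e-02 8.7000e-02 2.7331e+01]
-1.9260602473087178
```

View pics/s17.png

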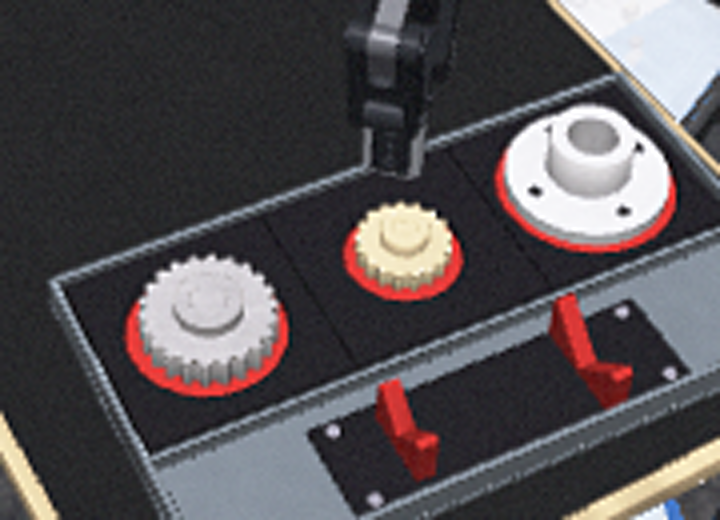

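Call:
servo_tool([
  [[0.2,-0.5,0],[0,0,0]],
  [[0.25,-0.8,0],[0,0,0]],
  [[0.25,-0.8,0],[0,0,0]],
  [[0.25,-0.8,0],[0,0,0]],
  [[0.25,-0.8,0],[0,0,0]],
  [[0.25,-0.8,0],[0,0,0]],
  [[0.25,-0.8,0],[0,0,0]],
  [[0.25,-0.8,0],[0,0,0]],
  [[0.25,-0.6,0],[0,0,0]],
  [[0,0,0],[0,0,0]],
], grip=46)

```text
time: 19.65
ee_pos: [0.4155, 0.3872, 0.1948]
orientation: [[0.709, 0.706, 0.001], [0.706, -0.709, 0.001], [0.002, 0.0, -1.0]]
contact_force: [1.7, -0.1, -0.2]
finger_gap: 0.0463
```

Call:
servo_tool([
  [[0,0,0],[0,0,-1]],
  [[0,0,0],[0,0,-1]],
  [[0,0,0],[0,0,-1]],
  [[0,0,0],[0,0,-1]],
  [[0,0,0],[0,0,-1]],
  [[0,0,0],[0,0,-1]],
  [[0,0,0],[0,0,-1]],
  [[0,0,0],[0,0,-1]],
  [[0,0,0],[0,0,-1]],
  [[0,0,0],[0,0,-1]],
])

```text
time: 20.65
ee_pos: [0.4177, 0.3798, 0.1896]
orientation: [[-0.117, 0.993, -0.001], [0.993, 0.117, -0.008], [-0.008, -0.002, -1.0]]
contact_force: [-1.5, -1.0, 0.3]
finger_gap: 0.0457
```

Call:
servo_tool([
  [[0,0,0],[0,0,-1]],
  [[0,0,0],[0,0,-1]],
  [[0,0,0],[0,0,-1]],
  [[0,0,0],[0,0,-1]],
  [[0,0,0],[0,0,-1]],
  [[0,0,0],[0,0,-1]],
  [[0,0,0],[0,0,-1]],
  [[0,0,0],[0,0,-1]],
  [[0,0,0],[0,0,-1]],
  [[0,0,0],[0,0,-1]],
])

```text
time: 21.65
ee_pos: [0.4217, 0.3695, 0.1848]
orientation: [[-0.851, 0.526, -0.004], [0.526, 0.85, -0.017], [-0.006, -0.017, -1.0]]
contact_force: [-0.2, -0.7, -0.7]
finger_gap: 0.0458
```

Call:
servo_tool([
  [[0,0,0],[0,0,-1]],
  [[0,0,0],[0,0,-1]],
  [[0,0,0],[0,0,-1]],
  [[0,0,0],[0,0,-1]],
  [[0,0,0],[0,0,-1]],
  [[0,0,0],[0,0,-1]],
  [[0,0,0],[0,0,-1]],
  [[0,0,0],[0,0,-1]],
  [[0,0,0],[0,0,-1]],
  [[0,0,0],[0,0,-1]],
])

```text
time: 22.65
ee_pos: [0.4255, 0.3593, 0.1801]
orientation: [[-0.94, -0.34, -0.007], [-0.339, 0.94, -0.026], [0.015, -0.022, -1.0]]
contact_force: [0.1, -0.7, 0.1]
finger_gap: 0.0457
```

```bash
python3 -c "
from h import *
delta(.416,.3845,.19,-91.9)"
```

```text
t 22.65 pos [0.4255 0.3593 0.1801] psi -160.15 q [ 33.8   8.6   3.3  85.9  -1.  -76. ] F [ 0.1 -0.7  0.1] gap 45.7
shift units [ 0.013  0.668 -0.262] turn units [ -0.121  -0.306 -13.648]
```

Call:
servo_tool([
  [[0,0,-0.02],[0,0,-1]],
  [[0,0,-0.02],[0,0,-1]],
  [[0,0,-0.02],[0,0,-1]],
  [[0,0,-0.02],[0,0,-1]],
  [[0,0,-0.02],[0,0,-1]],
  [[0,0,-0.02],[0,0,-1]],
  [[0,0,-0.02],[0,0,-1]],
  [[0,0,-0.02],[0,0,-1]],
  [[0,0,-0.02],[0,0,-1]],
  [[0,0,-0.02],[0,0,-1]],
])

```text
time: 23.65
ee_pos: [0.4291, 0.3492, 0.1836]
orientation: [[-0.318, -0.948, -0.01], [-0.947, 0.318, -0.035], [0.036, -0.002, -0.999]]
contact_force: [0.6, 0.3, 0.5]
finger_gap: 0.046
```

Call:
servo_tool([
  [[0,0,-0.02],[0,0,-1]],
  [[0,0,-0.02],[0,0,-1]],
  [[0,0,-0.02],[0,0,-0.8]],
  [[0,0,0],[0,0,0]],
])

```text
time: 24.05
ee_pos: [0.4306, 0.3453, 0.1844]
orientation: [[-0.072, -0.997, -0.011], [-0.997, 0.073, -0.038], [0.039, 0.008, -0.999]]
contact_force: [1.2, 0.5, -0.5]
finger_gap: 0.0456
```

```bash
python3 -c "
from h import *
delta(.416,.3845,.16,-91.9)"
```

```text
t 24.05 pos [0.4306 0.3453 0.1844] psi -94.16 q [  32.6    8.4    3.6   86.9   -1.5 -143.2] F [ 1.2  0.5 -0.5] gap 45.6
shift units [-0.973  0.429  0.577] turn units [ 0.103 -0.443 -0.453]
```

Call:
servo_tool([
  [[-0.45,0.2,0],[0.1,-0.22,-0.25]],
  [[-0.45,0.2,0],[0,-0.22,-0.2]],
  [[0,0,0.2],[0,0,0]],
  [[0,0,0.2],[0,0,0]],
  [[0,0,0],[0,0,0]],
])

```text
time: 24.55
ee_pos: [0.4156, 0.3843, 0.165]
orientation: [[-0.035, -0.999, -0.0], [-0.999, 0.035, 0.002], [-0.001, 0.001, -1.0]]
contact_force: [-0.6, 0.3, 0.3]
finger_gap: 0.0463
```

```bash
python3 -c "
from h import *
delta(.416,.3845,.12,-91.9)"
```

```text
t 24.55 pos [0.4156 0.3843 0.165 ] psi -91.98 q [ 3.590e+01  8.700e+00  1.700e+00  8.300e+01  1.000e-01 -1.421e+02] F [-0.6  0.3  0.3] gap 46.3
shift units [-0.004 -0.011  1.125] turn units [ 0.006  0.017 -0.016]
```

Call:
servo_tool([
  [[0,0,0.4],[0,0,0]],
  [[0,0,0.5],[0,0,0]],
  [[0,0,0.25],[0,0,0]],
  [[0,0,0.1],[0,0,0]],
  [[0,0,0],[0,0,0]],
])

```text
time: 25.05
ee_pos: [0.4156, 0.3834, 0.1126]
orientation: [[-0.036, -0.999, -0.001], [-0.999, 0.036, -0.0], [0.0, 0.001, -1.0]]
contact_force: [0.6, -0.3, 0.1]
finger_gap: 0.0458
```

```bash
python3 -c "
from h import *
delta(.416,.3845,.108,-91.9)
cv2.imwrite('pics/s18.png',cv2.resize(ctrl.camera('scene')[:,:,::-1][170:270,180:300],None,fx=6,fy=6,interpolation=cv2.INTER_CUBIC))"
```

```text
t 25.05 pos [0.4156 0.3834 0.1126] psi -92.07 q [  35.9    9.7   -3.2   77.2    0.  -142. ] F [ 0.6 -0.3  0.1] gap 45.8
shift units [-0.027 -0.009  0.115] turn units [ 0.009 -0.002 -0.033]
```

View pics/s18.png

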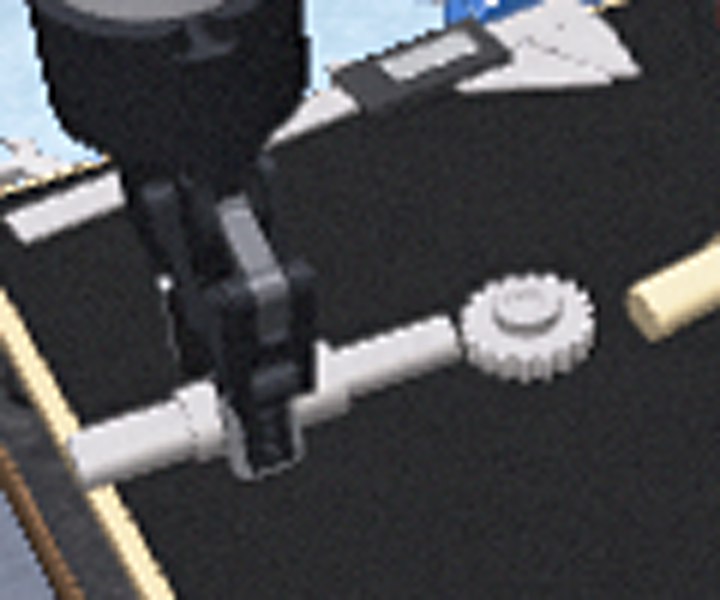

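Call:
servo_tool([
  [[-0.02,0,0.08],[0,0,0]],
  [[0,0,0.04],[0,0,0]],
  [[0,0,0],[0,0,0]],
])

```text
time: 25.4
ee_pos: [0.4172, 0.3853, 0.1103]
orientation: [[-0.036, -0.999, 0.003], [-0.999, 0.036, 0.003], [-0.003, -0.003, -1.0]]
contact_force: [1.6, -0.4, -0.2]
finger_gap: 0.0459
```

Call:
servo_tool([
  [[0,0,0],[0,0,0]],
  [[0,0,0],[0,0,0]],
  [[0,0,0],[0,0,0]],
  [[0,0,0],[0,0,0]],
  [[0,0,0],[0,0,0]],
  [[0,0,0],[0,0,0]],
], grip=10, squeeze=70)

```text
time: 26.0
ee_pos: [0.4176, 0.3857, 0.1115]
orientation: [[-0.036, -0.999, 0.004], [-0.999, 0.036, 0.004], [-0.004, -0.004, -1.0]]
contact_force: [-0.4, -0.0, -0.0]
finger_gap: 0.0202
```

```bash
python3 -c "
from h import *
delta(.416,.3845,.108,-91.9)"
```

```text
t 26.0 pos [0.4176 0.3857 0.1115] psi -92.07 q [  36.     9.8   -3.2   76.7    0.  -142. ] F [-0.4 -0.  -0. ] gap 20.2
shift units [0.031 0.04  0.087] turn units [-0.049  0.043 -0.035]
```

Call:
servo_tool([
  [[0,0,-0.1],[0,0,0]],
  [[0,0,-0.3],[0,0,0]],
  [[0,0,-0.5],[0,0,0]],
  [[0,0,-0.5],[0,0,0]],
  [[0,0,-0.3],[0,0,0]],
  [[0,0,0],[0,0,0]],
])

```text
time: 26.6
ee_pos: [0.4163, 0.3847, 0.1826]
orientation: [[-0.036, -0.999, 0.002], [-0.999, 0.036, 0.002], [-0.002, -0.002, -1.0]]
contact_force: [0.0, 0.1, -1.1]
finger_gap: 0.02
```

```bash
python3 -c "
from h import *
delta(.5435,.0475,.19,86.6)
cv2.imwrite('pics/s19.png',cv2.resize(ctrl.camera('scene')[:,:,::-1][150:270,170:310],None,fx=5,fy=5,interpolation=cv2.INTER_CUBIC))"
```

```text
t 26.6 pos [0.4163 0.3847 0.1826] psi -92.08 q [  36.     8.6    3.6   84.9    0.  -142. ] F [ 0.   0.1 -1.1] gap 20.0
shift units [ 8.309 -3.483 -0.193] turn units [-3.0000e-02 -2.8000e-02 -3.5735e+01]
```

View pics/s19.png

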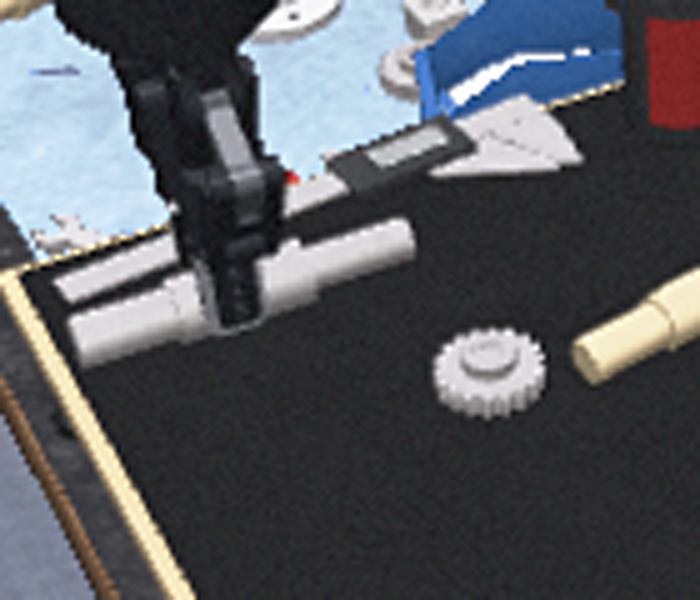

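Call:
servo_tool([
  [[0.4,-0.15,-0.1],[0,0,0]],
  [[0.7,-0.3,-0.1],[0,0,0]],
  [[0.8,-0.35,-0.1],[0,0,0]],
  [[0.8,-0.35,-0.1],[0,0,0]],
  [[0.8,-0.35,-0.05],[0,0,0]],
  [[0.8,-0.35,-0.05],[0,0,0]],
  [[0.8,-0.35,-0.05],[0,0,0]],
  [[0.8,-0.35,-0.05],[0,0,0]],
  [[0.8,-0.35,-0.05],[0,0,0]],
  [[0.6,-0.25,0],[0,0,0]],
])

```text
time: 27.65
ee_pos: [0.5301, 0.0708, 0.1992]
orientation: [[-0.031, -0.999, -0.014], [-0.999, 0.032, -0.008], [0.009, 0.014, -1.0]]
contact_force: [0.0, -0.7, -0.9]
finger_gap: 0.02
```

Call:
servo_tool([
  [[0.5,-0.2,0],[0,0,1]],
  [[0,0,0],[0,0,1]],
  [[0,0,0],[0,0,1]],
  [[0,0,0],[0,0,1]],
  [[0,0,0],[0,0,1]],
  [[0,0,0],[0,0,1]],
  [[0,0,0],[0,0,1]],
  [[0,0,0],[0,0,1]],
  [[0,0,0],[0,0,1]],
  [[0,0,0],[0,0,1]],
])

```text
time: 28.65
ee_pos: [0.53, 0.0335, 0.1877]
orientation: [[-0.816, -0.577, -0.037], [-0.577, 0.817, -0.014], [0.039, 0.01, -0.999]]
contact_force: [0.1, 0.3, -1.1]
finger_gap: 0.0198
```

```bash
python3 -c "
from h import *
delta(.5488,.0470,.19,86.6)"
```

```text
t 28.65 pos [0.53   0.0335 0.1877] psi -144.76 q [  -3.1    5.6    0.9   87.3   -0.9 -128.3] F [ 0.1  0.3 -1.1] gap 19.8
shift units [-0.576  0.006 -0.079] turn units [-0.437 -0.363 25.722]
```

Call:
servo_tool([
  [[-0.3,0,-0.04],[0,0,1]],
  [[-0.3,0,-0.04],[0,0,1]],
  [[0,0,-0.04],[0,0,1]],
  [[0,0,-0.04],[0,0,1]],
  [[0,0,-0.04],[0,0,1]],
  [[0,0,-0.04],[0,0,1]],
  [[0,0,-0.04],[0,0,1]],
  [[0,0,-0.04],[0,0,1]],
  [[0,0,-0.04],[0,0,1]],
  [[0,0,-0.04],[0,0,1]],
])

```text
time: 29.65
ee_pos: [0.5424, 0.0369, 0.1916]
orientation: [[-0.953, 0.296, -0.061], [0.298, 0.954, -0.019], [0.053, -0.036, -0.998]]
contact_force: [-0.0, -0.5, -2.1]
finger_gap: 0.0202
```

Call:
servo_tool([
  [[0,0,-0.04],[0,0,1]],
  [[0,0,-0.04],[0,0,1]],
  [[0,0,-0.04],[0,0,1]],
  [[0,0,-0.04],[0,0,1]],
  [[0,0,-0.04],[0,0,1]],
  [[0,0,-0.04],[0,0,1]],
  [[0,0,-0.04],[0,0,1]],
  [[0,0,-0.04],[0,0,1]],
  [[0,0,-0.04],[0,0,1]],
  [[0,0,-0.04],[0,0,1]],
])

```text
time: 30.65
ee_pos: [0.5348, 0.0272, 0.1973]
orientation: [[-0.345, 0.935, -0.084], [0.939, 0.344, -0.022], [0.008, -0.086, -0.996]]
contact_force: [0.6, -0.2, -1.7]
finger_gap: 0.0201
```

```bash
python3 -c "
from h import *
delta(.5488,.0470,.18,86.6)"
```

```text
t 30.65 pos [0.5348 0.0272 0.1973] psi 110.18 q [ -3.4   9.1   5.6  91.3  -1.6 -23.5] F [ 0.6 -0.2 -1.7] gap 20.1
shift units [0.34  0.536 0.389] turn units [-0.996  0.114  4.717]
```

Call:
servo_tool([
  [[0.1,0.15,0],[-0.25,0,1]],
  [[0.1,0.15,0],[-0.25,0,1]],
  [[0.1,0.15,0],[-0.25,0,1]],
  [[0,0.1,0],[-0.25,0,1]],
  [[0,0,0],[0,0,0.7]],
  [[0,0,0],[0,0,0]],
])

```text
time: 31.25
ee_pos: [0.5485, 0.0382, 0.1895]
orientation: [[0.08, 0.997, -0.008], [0.997, -0.08, -0.01], [-0.01, -0.007, -1.0]]
contact_force: [-0.0, 0.0, -0.8]
finger_gap: 0.02
```

```bash
python3 -c "
from h import *
delta(.5488,.0470,.16,86.6)"
```

```text
t 31.25 pos [0.5485 0.0382 0.1895] psi 85.43 q [-2.7  6.7  2.3 86.  -0.6  1.9] F [-0.   0.  -0.8] gap 20.0
shift units [ 0.226 -0.006  0.735] turn units [-0.087  0.117 -0.234]
```

Call:
servo_tool([
  [[0.2,0,0.1],[-0.08,0.1,-0.22]],
  [[0,0,0.3],[0,0,0]],
  [[0,0,0.2],[0,0,0]],
  [[0,0,0],[0,0,0]],
])

```text
time: 31.65
ee_pos: [0.5475, 0.0455, 0.1612]
orientation: [[0.057, 0.998, -0.004], [0.998, -0.057, -0.001], [-0.001, -0.004, -1.0]]
contact_force: [0.2, -0.4, -2.2]
finger_gap: 0.0199
```

```bash
python3 -c "
from h import *
delta(.5488,.0470,.145,86.6)
cv2.imwrite('pics/s20.png',cv2.resize(ctrl.camera('scene')[:,:,::-1][250:370,310:450],None,fx=5,fy=5,interpolation=cv2.INTER_CUBIC))
cv2.imwrite('pics/t20.png',cv2.resize(ctrl.camera('top')[:,:,::-1][150:350,320:470],None,fx=3,fy=3,interpolation=cv2.INTER_CUBIC))"
```

```text
t 31.65 pos [0.5475 0.0455 0.1612] psi 86.75 q [-2.2  6.6 -1.  82.6 -0.1  1. ] F [ 0.2 -0.4 -2.2] gap 19.9
shift units [0.039 0.033 0.405] turn units [-0.049  0.016  0.031]
```

View pics/s20.png

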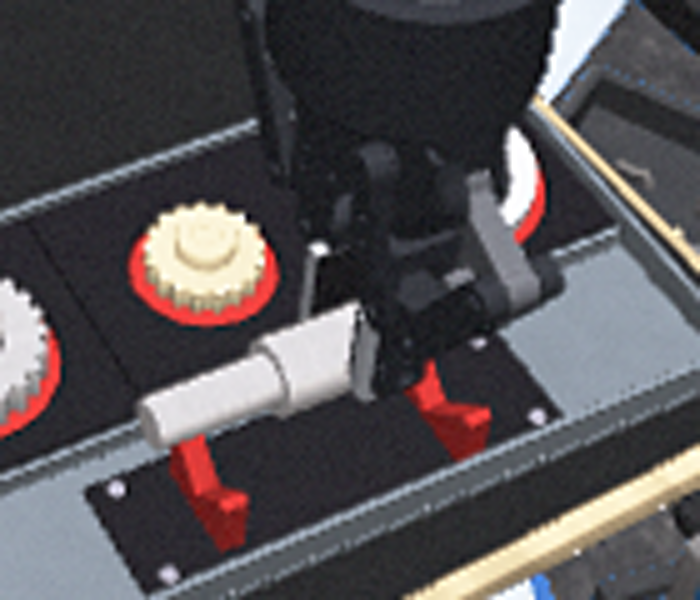

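View pics/t20.png

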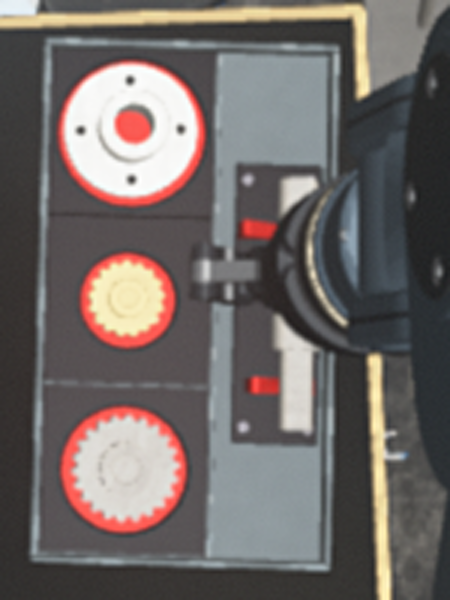

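```bash
python3 -c "
from h import *
im=cv2.imread('pics/t20.png')
for row in (375,390,400,410,425):
  g=im[row,240:345].max(1); b=im[row,240:345].min(1); i=np.where(b>140)[0]+240; print(row,i.min(),i.max(), onz('top',320+((i.min()+i.max()+1)/2-.5-1)/3,150+row/3,.1417).round(4))
for row in (180,190,200):
  b=im[row,240:345].min(1); i=np.where(b>140)[0]+240; print(row,i.min(),i.max(), onz('top',320+((i.min()+i.max()+1)/2-.5-1)/3,150+row/3,.1417).round(4))
print(onz('top',0,150+432/3,.1417)[0],onz('top',419,150+432/3,.1417),onz('top',419,150+174/3,.1417))
"
```

```text
375 282 311 [0.5031 0.0486 0.1417]
390 282 311 [0.4956 0.0489 0.1417]
400 282 311 [0.4906 0.0491 0.1417]
410 282 332 [0.4855 0.044  0.1417]
425 240 332 [0.4783 0.0548 0.1417]
180 243 315 [0.6013 0.0534 0.1417]
190 282 313 [0.596  0.0444 0.1417]
200 282 298 [0.5911 0.0483 0.1417]
0.49310130506643407 [0.47469188 0.04895442 0.1417    ] [0.60407748 0.04378202 0.1417    ]
```

```bash
python3 -c "
from h import *
delta(.5495,.0465,.145,86.2)"
```

```text
t 31.75 pos [0.548  0.0455 0.1624] psi 86.74 q [-2.2  6.6 -0.9 82.6 -0.1  1.1] F [ 0.4 -0.  -0.9] gap 19.7
shift units [0.028 0.036 0.436] turn units [-0.031  0.016  0.109]
```

Call:
servo_tool([
  [[0.03,0.03,0.1],[-0.03,0,0.1]],
  [[0,0,0.2],[0,0,0]],
  [[0,0,0.15],[0,0,0]],
  [[0,0,0],[0,0,0]],
])

```text
time: 32.15
ee_pos: [0.5503, 0.0467, 0.144]
orientation: [[0.066, 0.998, 0.002], [0.998, -0.066, -0.002], [-0.001, 0.002, -1.0]]
contact_force: [-1.3, -0.4, -1.4]
finger_gap: 0.0198
```

```bash
python3 -c "
from h import *
delta(.5495,.0465,.127,86.2)
cv2.imwrite('pics/s21.png',cv2.resize(ctrl.camera('scene')[:,:,::-1][270:370,320:440],None,fx=6,fy=6,interpolation=cv2.INTER_CUBIC))"
```

```text
t 32.15 pos [0.5503 0.0467 0.144 ] psi 86.22 q [-2.1  6.9 -2.7 80.3 -0.1  1.7] F [-1.3 -0.4 -1.4] gap 19.8
shift units [-0.006 -0.021  0.424] turn units [0.027 0.016 0.004]
```

View pics/s21.png

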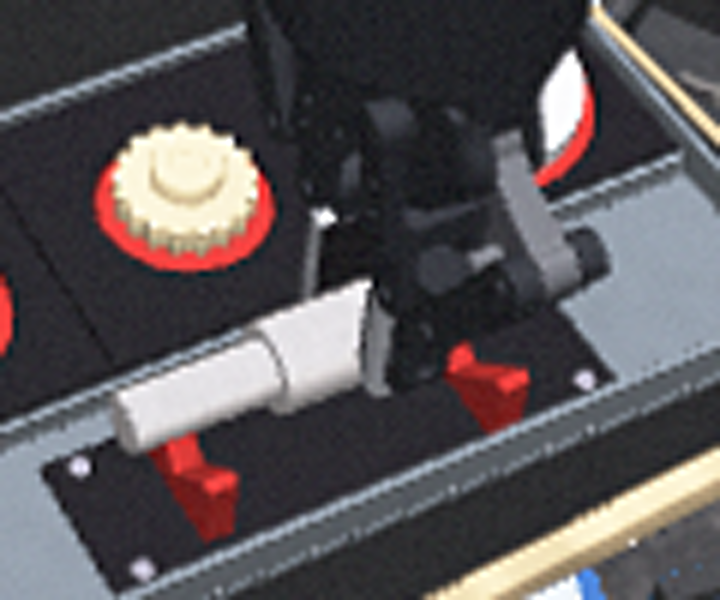

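Call:
servo_tool([
  [[0,-0.02,0.15],[0,0,0]],
  [[0,0,0.15],[0,0,0]],
  [[0,0,0.06],[0,0,0]],
  [[0,0,0],[0,0,0]],
])

```text
time: 32.6
ee_pos: [0.5498, 0.0467, 0.129]
orientation: [[0.066, 0.998, 0.003], [0.998, -0.066, -0.002], [-0.001, 0.003, -1.0]]
contact_force: [-0.6, 0.7, -1.7]
finger_gap: 0.0199
```

```bash
python3 -c "
from h import *
delta(.5495,.0465,.1265,86.2)
cv2.imwrite('pics/s22.png',cv2.resize(ctrl.camera('scene')[:,:,::-1][270:370,320:440],None,fx=6,fy=6,interpolation=cv2.INTER_CUBIC))"
```

```text
t 32.6 pos [0.5498 0.0467 0.129 ] psi 86.22 q [-2.1  7.1 -4.2 78.5 -0.1  1.7] F [-0.6  0.7 -1.7] gap 19.9
shift units [-0.005 -0.009  0.063] turn units [0.039 0.016 0.004]
```

View pics/s22.png

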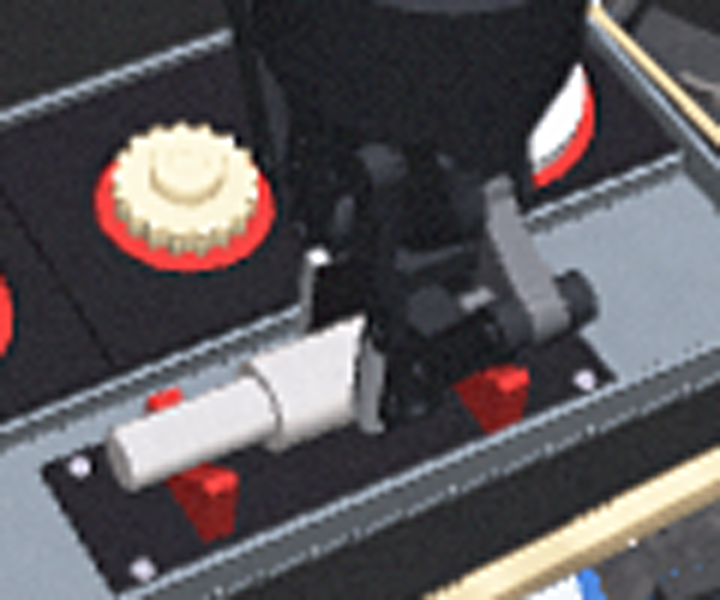

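Call:
servo_tool([
  [[0,0,0.05],[0,0,0]],
  [[0,0,0.03],[0,0,0]],
  [[0,0,0],[0,0,0]],
])

```text
time: 32.95
ee_pos: [0.5505, 0.0462, 0.1279]
orientation: [[0.066, 0.998, 0.006], [0.998, -0.066, -0.003], [-0.002, 0.006, -1.0]]
contact_force: [-1.0, 0.2, -0.9]
finger_gap: 0.0199
```

Call:
servo_tool([
  [[0,0,0.03],[0,0,0]],
  [[0,0,0.03],[0,0,0]],
])

```text
time: 33.15
ee_pos: [0.5508, 0.0461, 0.1274]
orientation: [[0.066, 0.998, 0.007], [0.998, -0.066, -0.003], [-0.003, 0.007, -1.0]]
contact_force: [-4.0, -1.4, 6.6]
finger_gap: 0.02
```

```bash
python3 -c "
from h import *
delta(.5495,.0465,.1265,86.2)
cv2.imwrite('pics/s23.png',cv2.resize(ctrl.camera('scene')[:,:,::-1][270:370,320:440],None,fx=6,fy=6,interpolation=cv2.INTER_CUBIC))"
```

```text
t 33.15 pos [0.5508 0.0461 0.1274] psi 86.23 q [-2.1  7.  -4.5 78.1 -0.2  1.7] F [-4.  -1.4  6.6] gap 20.0
shift units [ 0.007 -0.032  0.022] turn units [0.083 0.029 0.006]
```

View pics/s23.png

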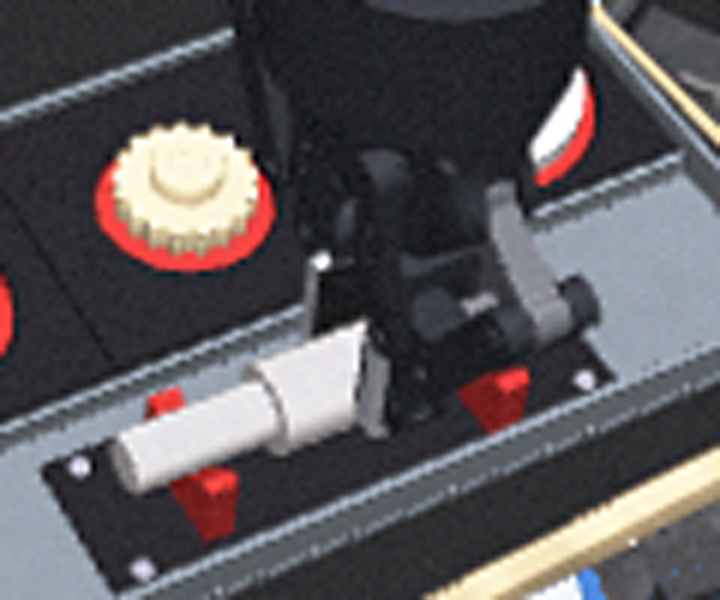

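Call:
servo_tool([
  [[0,-0.02,0.02],[0.06,0,0]],
  [[0,0,0],[0,0,0]],
])

```text
time: 33.4
ee_pos: [0.5508, 0.0461, 0.1275]
orientation: [[0.066, 0.998, 0.004], [0.998, -0.066, -0.003], [-0.003, 0.004, -1.0]]
contact_force: [-0.6, -0.9, 0.6]
finger_gap: 0.0197
```

Call:
servo_tool([
  [[0,0,0],[0,0,0]],
  [[0,0,0],[0,0,0]],
  [[0,0,0],[0,0,0]],
  [[0,0,-0.1],[0,0,0]],
  [[0,0,-0.4],[0,0,0]],
  [[0,0,-0.8],[0,0,0]],
  [[0,0,-0.8],[0,0,0]],
  [[0,0,0],[0,0,0]],
], grip=38)

```text
time: 34.2
ee_pos: [0.5493, 0.047, 0.2113]
orientation: [[0.066, 0.998, -0.001], [0.998, -0.066, -0.001], [-0.001, -0.001, -1.0]]
contact_force: [-0.6, 0.5, -0.7]
finger_gap: 0.0383
```

Call:
servo_tool([
  [[0.5,0,-0.6],[0,0,0]],
  [[0.8,-0.5,0],[0,0,0]],
  [[0.8,-0.8,0],[0,0,0]],
  [[0.8,-0.8,0],[0,0,0]],
  [[0.8,-0.8,0],[0,0,0]],
  [[0.8,-0.8,0],[0,0,0]],
  [[0.8,-0.5,0],[0,0,0]],
  [[0.8,0,0],[0,0,0]],
  [[0.5,0,0],[0,0,0]],
  [[0,0,0],[0,0,0]],
])

```text
time: 35.2
ee_pos: [0.3937, 0.3306, 0.2318]
orientation: [[0.07, 0.998, -0.002], [0.998, -0.07, 0.0], [0.0, -0.002, -1.0]]
contact_force: [-0.1, -0.1, 0.5]
finger_gap: 0.0379
```

```bash
python3 -c "
from h import *
cv2.imwrite('pics/s24.png',cv2.resize(ctrl.camera('scene')[:,:,::-1][240:380,250:450],None,fx=4,fy=4,interpolation=cv2.INTER_CUBIC))
t=ctrl.camera('top')[:,:,::-1];cv2.imwrite('pics/t24f.png',t)
cv2.imwrite('pics/t24.png',cv2.resize(t[150:350,320:450],None,fx=3,fy=3,interpolation=cv2.INTER_CUBIC))
delta(.5,.1,.2,86)"
```

```text
t 35.3 pos [0.394  0.3285 0.232 ] psi 85.88 q [32.3  0.8  0.9 90.2 -0.  36.5] F [ 0.7 -0.1 -0.2] gap 38.5
shift units [-5.506  3.056  0.801] turn units [-0.021  0.016 -0.025]
```

View pics/s24.png

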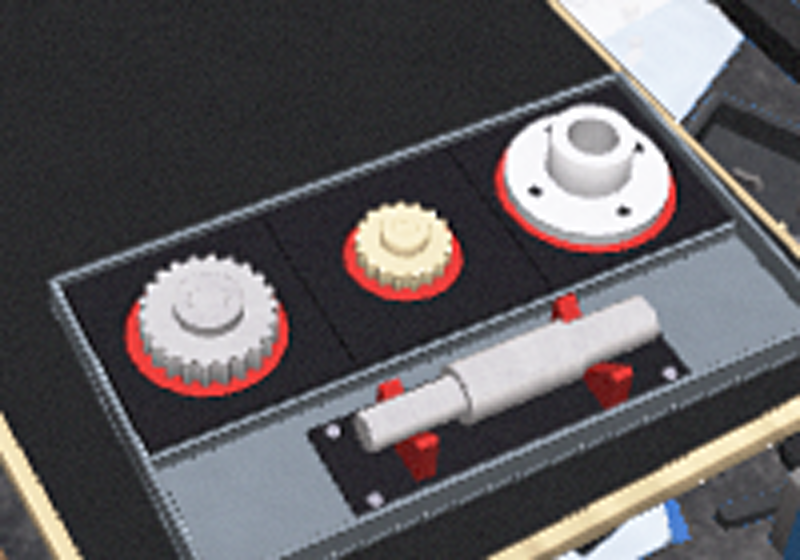

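View pics/t24.png

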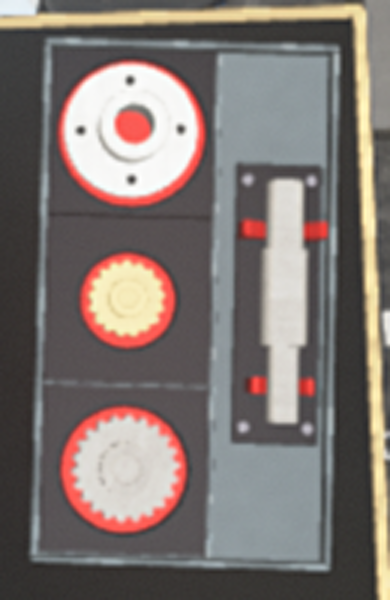

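View pics/t24f.png

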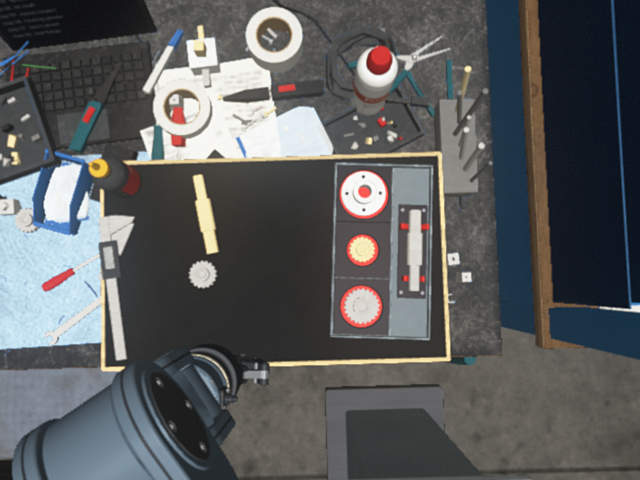

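```bash
python3 -c "
from h import *
t=cv2.imread('pics/t24f.png').astype(int);m=t.min(2)
for r in list(range(205,214))+list(range(286,295)): print(r,m[r,409:421].max(), end='; ')
print()
for r in (215,222,232,240,250,258,268,274,284,288):
  i=np.where(m[r,400:426]>140)[0]+400
  print(r,i.min(),i.max(),onz('top',(i.min()+i.max())/2,r,.107).round(4))
a=onz('top',415,209,.107);b=onz('top',414.3,291,.107);print(a,b,(a+b)/2,np.linalg.norm(a-b))
"
```

```text
205 92; 206 73; 207 74; 208 79; 209 134; 210 204; 211 216; 212 216; 213 218; 286 217; 287 216; 288 214; 289 213; 290 193; 291 114; 292 112; 293 113; 294 89; 
215 410 420 [0.5975 0.0438 0.107 ]
222 410 420 [0.5864 0.0442 0.107 ]
232 409 420 [0.5707 0.0456 0.107 ]
240 408 421 [0.5582 0.0461 0.107 ]
250 408 421 [0.5425 0.0467 0.107 ]
258 408 421 [0.53   0.0472 0.107 ]
268 410 418 [0.5144 0.0486 0.107 ]
274 410 418 [0.505 0.049 0.107]
284 410 418 [0.4895 0.0496 0.107 ]
288 410 418 [0.4832 0.0499 0.107 ]
[0.60694384 0.04341935 0.107     ] [0.4785696  0.04958919 0.107     ] [0.54275672 0.04650427 0.107     ] 0.1285224197329402
```

```bash
python3 -c "
from h import *
print(ctrl.sign_off(), ctrl.get_state()['time'])"
```

```text
the job is handed in; nothing more can be done
the job is handed in; nothing more can be done
```

The drive kit is made up in the tray and handed in. The arm clock stood at about 35 s of the 109 s allowed. `sign_off` gave no verdict.

- **Placing:** I set the flange, the larger steel gear and the brass pinion into their wells in that order. I then turned the steel shaft half round and laid it in the V cradle, thin end in the narrow V.
- **Last pictures, round parts:** all three sit hub up and flat in their wells, with an even red ring round each in the top view.
- **Last pictures, shaft:** it rests in both Vs. Its midpoint measured about (0.543, 0.047), within 1 mm of the (0.542, 0.047) cradle point worked out from the V blocks and nests.
- **Look-alikes:** the small steel gear and the brass shaft are where they started, and the arm was parked clear at z of about 0.23 m.

A few readings disagreed:
- The scene camera sat about 2 pixels (2–3 mm) off the top camera throughout. I placed by the top camera.
- The gripper's opening read 2–4 mm under the stated part sizes on every grasp, though each part held.
- The shaft's end beyond +27 mm looks about 20 mm thick rather than 24 mm, but its 16 mm end was still clearly the thin one.
- The shaft measured 128 mm long against the stated 126 mm.
- I judged that the shaft lies level by eye only.

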